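Stack the baskets of a watch-cleaning machine

TASK

Load the cleaning-machine carrier one piece at a time, in this order: seat the deep open basket in the fixed round aluminium carrier, lay the brass mainspring barrel in that basket, stack the shallow basket with the cross divider on top, and close it with the knobbed lid, each piece fully home and level. Let go of everything, and leave the white nylon die and the oil bottle where they stand.

Things in the scene. Friction and masses are not known exactly. Their poses are not given: they have to be found in the camera images.
- carrier: Fixed low round aluminium carrier: a flange 76 mm across and 6 mm thick with three screw heads, and on it a socket ring 58 mm outside, 49 mm inside, whose rim is 14 mm above the bench; the socket is 9 mm deep. Screwed down. Origin: centre of its underside, z up. (Keep the arm clear of the glass-domed clock, up to 0.4 m high, at the near right of the work.)
- carrier_rim (a point): Centre of the carrier's open mouth, at the height of its rim (14 mm above the bench).
- deep_basket: Loose slotted steel basket, the taller, undivided one: body 54 mm outside, 49 mm inside, 28 mm high with foot, inner floor 8 mm above origin. Tapered foot below: 5 mm high, 38 mm wide at the bottom, 45 mm above; it enters the mouth below until the shoulder rests on the rim. Seated: origin 9 mm above the bench. Grip across the body from above. Origin: centre of underside, z up. 50-100 g.
- barrel: Loose brass mainspring barrel: flat drum 22 mm across, 10 mm high with a small arbor stub on top. The deep basket is too narrow for fingers: let go just above its rim; it may lie anywhere flat on the floor inside. Origin: centre of its underside, z up along its axis. 14 to 28 g.
- divided_basket: Loose slotted steel basket, the shallower one, with a low cross divider inside: body 54 mm outside, 49 mm inside, 20 mm high with foot. Tapered foot below: 5 mm high, 38 mm wide at the bottom, 45 mm above; it enters the mouth below until the shoulder rests on the rim. Seated: origin 23 mm above the deep basket's. Grip across the body from above. Origin: centre of underside, z up. 60 g.
- lid: Loose steel lid: plate 54 mm across, top 9 mm above origin; on it a black knob 16 mm across, its top 25 mm above origin (grip it there). Tapered foot below: 5 mm high, 38 mm wide at the bottom, 45 mm above; it enters the mouth below until the shoulder rests on the rim. Seated: origin 15 mm above the divided basket's. Origin: centre of underside, z up. 60 g.
- nylon_die: Bystander, leave alone: plain white nylon disc, 29 mm across, 14 mm high. Origin: centre of its underside.
- oil_dropper: Bystander, leave alone: small brown glass dropper bottle, 29 mm across, 90 mm high, standing. Origin: centre of its underside.

How it is judged:
On the way, in this order (a step that is already met when the one before it is completed fails the run):
1. the deep basket is seated in the carrier and released (horizontal distance between deep_basket and carrier_rim below 0.005 m and z of deep_basket in the frame of carrier_rim between -0.0072 and -0.0028 m and angle between deep_basket's own z axis and vertical below 0.08 rad and contact force between deep_basket and the fingers below 0.2 N and linear speed of deep_basket below 0.02 m/s), for 0.2 s.
2. the barrel lies in the seated deep basket, released (horizontal distance between deep_basket and carrier_rim below 0.005 m and z of deep_basket in the frame of carrier_rim between -0.0072 and -0.0028 m and angle between deep_basket's own z axis and vertical below 0.08 rad and horizontal distance between barrel and deep_basket below 0.018 m and z of barrel in the frame of deep_basket between 0.004 and 0.014 m and angle between barrel's own z axis and vertical below 0.2 rad and contact force between barrel and the fingers below 0.2 N and linear speed of barrel below 0.02 m/s), for 0.2 s.
3. the divided basket is seated on the deep basket, over the barrel, and released (horizontal distance between deep_basket and carrier_rim below 0.005 m and z of deep_basket in the frame of carrier_rim between -0.0072 and -0.0028 m and angle between each of deep_basket, divided_basket's own z axis and vertical below 0.08 rad and horizontal distance between barrel and deep_basket below 0.018 m and z of barrel in the frame of deep_basket between 0.004 and 0.014 m and angle between barrel's own z axis and vertical below 0.2 rad and horizontal distance between divided_basket and deep_basket below 0.005 m and z of divided_basket in the frame of deep_basket between 0.0208 and 0.0252 m and contact force between divided_basket and the fingers below 0.2 N and linear speed of divided_basket below 0.02 m/s), for 0.2 s.
4. the lid is seated on the divided basket and released (horizontal distance between deep_basket and carrier_rim below 0.005 m and z of deep_basket in the frame of carrier_rim between -0.0072 and -0.0028 m and angle between each of deep_basket, divided_basket, lid's own z axis and vertical below 0.08 rad and horizontal distance between barrel and deep_basket below 0.018 m and z of barrel in the frame of deep_basket between 0.004 and 0.014 m and angle between barrel's own z axis and vertical below 0.2 rad and horizontal distance between divided_basket and deep_basket below 0.005 m and z of divided_basket in the frame of deep_basket between 0.0208 and 0.0252 m and horizontal distance between lid and divided_basket below 0.005 m and z of lid in the frame of divided_basket between 0.0128 and 0.0172 m and contact force between lid and the fingers below 0.2 N and linear speed of lid below 0.02 m/s), for 0.2 s.
At the end, for the whole second after the job is handed in: Deep basket in the carrier, divided basket on it and lid on that, each within 5 mm of its axis, within 2.2 mm of its fully seated height and level within 0.08 rad; the barrel lies flat inside the deep basket (axis within 18 mm of the basket's, level within 0.2 rad); all released and at rest (horizontal distance between deep_basket and carrier_rim below 0.005 m and z of deep_basket in the frame of carrier_rim between -0.0072 and -0.0028 m and angle between each of deep_basket, divided_basket, lid's own z axis and vertical below 0.08 rad and horizontal distance between barrel and deep_basket below 0.018 m and z of barrel in the frame of deep_basket between 0.004 and 0.014 m and angle between barrel's own z axis and vertical below 0.2 rad and horizontal distance between divided_basket and deep_basket below 0.005 m and z of divided_basket in the frame of deep_basket between 0.0208 and 0.0252 m and horizontal distance between lid and divided_basket below 0.005 m and z of lid in the frame of divided_basket between 0.0128 and 0.0172 m and linear speed of each of deep_basket, barrel, divided_basket, lid below 0.02 m/s); the robot touches nothing.
It fails at once if the nylon die is moved by more than 15 mm (distance of nylon_die from where it was at the start of the episode above 0.015 m).
It fails at once if the oil bottle is moved by more than 15 mm or tipped (distance of oil_dropper from where it was at the start of the episode above 0.015 m or angle between oil_dropper's own z axis and vertical above 0.3 rad).
It also fails if it takes over 112 s, if anything falls off the work surface, if the arm or the gripper's body presses on something with over 40 N, if the wrist force passes 120 N, or if a joint passes its speed limit or range.

ROBOT

A 6-joint arm with a two-finger parallel gripper is mounted at the origin on the work surface; the furniture and walls round the work are solid. World frame = base frame: x ahead of the robot, y to its left, z up, the work surface at z = 0. Lengths are in m, angles in rad, forces in N, time in s.
With the tool pointing down it reaches from about 0.3 to 0.825 m from the base axis. Payload 5.4 kg.
Tool frame: the origin (TCP) lies between the finger pads; the fingertips stand env.tcp_to_tips ahead of it and the grasp point (between the pads) lies 3 mm ahead of it (env.tcp_to_tips is the distance from the TCP to the fingertips, in m); x points along the fingers, z is the direction in which the jaws open and shut, and the axes are right-handed (so a half turn about x gives the same grasp; the last joint's range is limited). The gripper opens to 92 mm and grips with 3 to 60 N. Pads are 20 mm wide; open, the fingers measure 128 mm over their backs; the gripper's body (75 mm by 189 mm) begins 69 mm behind the grasp point.
Start: joints at [-1.532, 0.158, 1.597, -0, 1.386, -0.21], TCP at [0.142, -0.557, 0.237] pointing down, gripper open.
Joint ranges: [-2.91, 2.91], [-0.94, 2.29], [0.18, 2.7], [-1.29, 4.43], [0.17, 2.64], [-3, 3]. Speed limits (rad/s): [2.57, 2.57, 3.14, 3.14, 3.14, 3.14].

INTERFACE

Orientations are given as a unit quaternion [x, y, z, w].
In Python, from workcell import env, optics gives the robot as it stands.
- The arm moves only by the shell command python3 -m crank 'ROWS' [FORCE]. ROWS is JSON, a list of rows, each a list of 7 numbers: the shift along the tool's x, y, z in m, then the turn, a rotation vector about the tool's x, y, z in rad, then the opening, from 0 (shut) to 1 (fully open). A call has 1 to 10 rows; each row is the pose to reach, as a shift and turn from the pose commanded when the call began, along the tool's axes at that moment; what a row does not reach only later rows make up. A row lasts 1/12 s, in which the tool goes at most 41.7 mm and 7.16 degrees, less where a joint would pass 70% of its speed; a pose out of reach is approached as far as the arm can. A call with a gripper value outside its range is refused whole. The fingers move at their own pace and stop on an object; FORCE is the grip in N (left out, the last holds). Time passes only in rows, so rows that repeat a pose let the fingers close. It gives the time, the measured TCP pose, the force and the opening at its end, in the units of the state.
- env.get_state(): the state, without advancing time (a new reading comes with each control period).
- optics.camera(name): name is "side" or "top" or "wrist"; returns a dict with "pixels" (480x640x3 uint8, red, green, blue), "mtx" (3x3 intrinsics, pixels), "T" (4x4, takes a point from camera to world coordinates); the wrist camera has in their place "tool_from_camera" (4x4, takes a point from camera to tool coordinates, whose origin is the TCP and whose axes are the tool frame's). Camera axes: x right, y up, looking along -z (the intrinsics and any distortion apply to the point x, -y, -z); pixel columns grow to the right and rows downward; lengths in m; the calibration is good to about 2 mm. A picture is of the moment at which its call begins: read the wrist's pose just before it. There is no depth.
- env.job_done(): hands the job in, once; it reports no verdict.
The state is a dict: "clock": time; "joints": joint angles; "joint_velocities": joint speeds; "effort": joint torques, N m; "tool_pos": TCP position; "tool_rot": TCP orientation; "force": force on the tool from outside, world axes, zero at the start; "wrist_torque": the same for the moment, N m; "width": finger opening in m.
Only numpy, scipy, OpenCV 4.12 (cv2) and the standard library are available. Lean on these libraries where they do the work, as an engineer would, in place of code of your own. Each camera call takes 0.05 s, during which the arm holds its last target.

## Working session

There is one attempt and no reset: what is moved stays moved. The work goes in short steps, Python scripts to look and compute and a shell command to move; the robot and the scene stay as the last step left them, time stands still between calls to the robot, and variables do not carry over. Pictures are saved under pics/ and viewed, and the job is handed in when it is done.

```bash
ls; mkdir -p pics; python3 - <<'E'
from workcell import env, optics
import cv2
s=env.get_state(); print(s, env.tcp_to_tips)
for n in ["side","top","wrist"]:
    c=optics.camera(n); cv2.imwrite(f"pics/{n}0.png",c["pixels"][:,:,::-1]); print(n,c["mtx"].tolist(),[ (k,v.tolist() if hasattr(v,'tolist') else v) for k,v in c.items() if k not in("pixels","mtx")])
E
```

```text
pics
{'clock': 0.0, 'joints': array([-1.53207671e+00,  1.59041359e-01,  1.59824343e+00, -2.56731862e-05,
        1.38618781e+00, -2.10101363e-01]), 'joint_velocities': array([ 0.00070269,  0.0006433 , -0.00039681, -0.00038102, -0.00024969,
       -0.00052393]), 'effort': array([ 9.75361472e-04, -3.85565400e+01, -3.22108591e+01,  7.01883109e-02,
        3.77974520e-02, -1.33377443e-04]), 'tool_pos': array([ 0.14154814, -0.55669468,  0.23561759]), 'tool_rot': array([ 0.43459182,  0.55861604, -0.43358634,  0.55774631]), 'force': array([-0.02384115, -0.75120698, -0.53325829]), 'wrist_torque': array([0.03455323, 0.00338112, 0.04809248]), 'width': 0.09212826733974744} 0.022
side [[515.9881466690334, 0.0, 310.38496597703204], [0.0, 515.9881466690334, 239.30697362379354], [0.0, 0.0, 1.0]] [('T', [[-0.8663685505640454, 0.24557759353586636, -0.4348530558093021, 0.21519977348360061], [-0.4989281574463605, -0.3875722227112118, 0.7751506085206092, 0.8349511073721195], [0.02182265567557984, 0.8885265430676923, 0.45830596108215904, 0.4301792251833747], [0.0, 0.0, 0.0, 1.0]])]
top [[594.294570579637, 0.0, 312.49745713782016], [0.0, 594.294570579637, 256.10052901886036], [0.0, 0.0, 1.0]] [('T', [[-0.005770376398263729, 0.9841475793621427, -0.17725756624713424, 0.38332567004935836], [-0.999948672358877, -0.007155047818566039, -0.007173418880379645, 0.14420296324293738], [-0.008327989189577218, 0.17720707470738536, 0.9841383527074379, 1.0716961208134188], [0.0, 0.0, 0.0, 1.0]])]
wrist [[351.54567122563094, 0.0, 319.8871960731888], [0.0, 351.54567122563094, 245.38627593142203], [0.0, 0.0, 1.0]] [('tool_from_camera', [[-0.0006462149008509345, 0.2953306173907203, -0.955394896803367, -0.14798431941396722], [0.0003945705521227921, 0.9553950972187129, 0.29533041246123715, 0.08444982780853297], [0.9999997133601489, -0.00018612377872006188, -0.0007339193127852657, 0.001081740769517614], [0.0, 0.0, 0.0, 1.0]])]
```

View pics/top0.png

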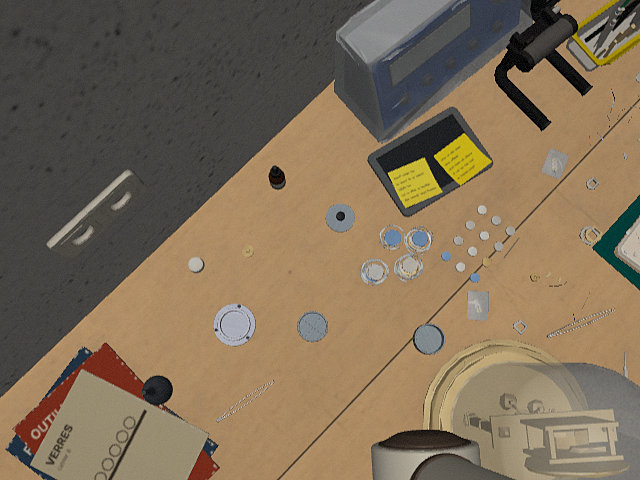

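View pics/side0.png

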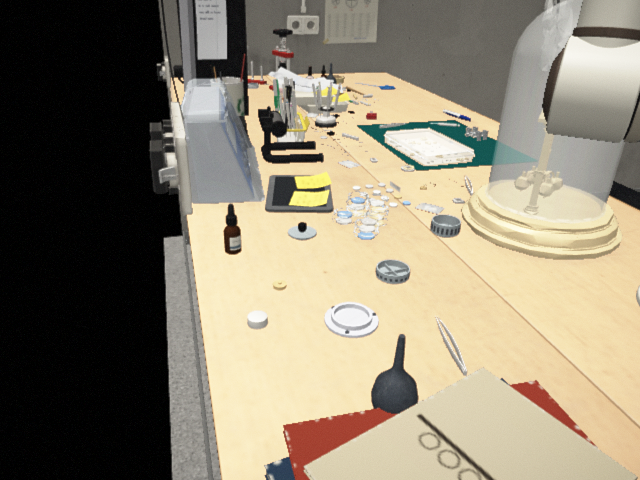

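View pics/wrist0.png

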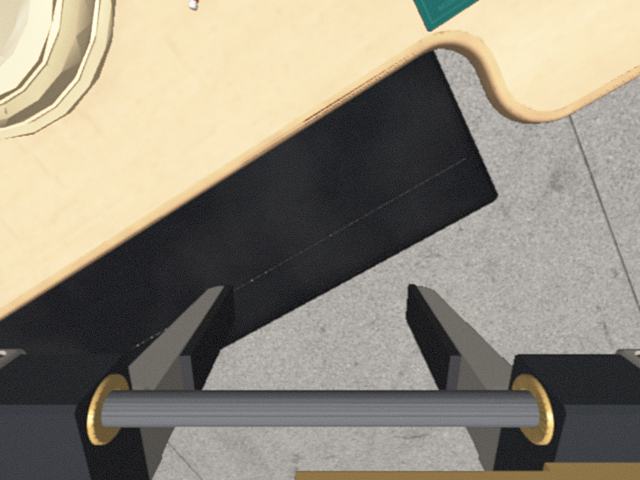

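```bash
cat > h.py <<'E'
import numpy as np, cv2
from workcell import env, optics
from scipy.spatial.transform import Rotation as R
def ray(c,uv,T=None):
    T=c["T"] if T is None else T
    d=np.linalg.inv(c["mtx"])@np.array([uv[0],uv[1],1.]); d=np.array([d[0],-d[1],-d[2]])
    return T[:3,3], T[:3,:3]@d
def onz(c,uv,z,T=None):
    o,d=ray(c,uv,T); return o+d*(z-o[2])/d[2]
def proj(c,p,T=None):
    T=c["T"] if T is None else T
    q=np.linalg.inv(T)@np.r_[p,1]; q=np.array([q[0],-q[1],-q[2]]); u=c["mtx"]@q; return u[:2]/u[2]
def toolT(s):
    T=np.eye(4); T[:3,:3]=R.from_quat(s["tool_rot"]).as_matrix(); T[:3,3]=s["tool_pos"]; return T
def wristT(s,c): return toolT(s)@c["tool_from_camera"]
def save(n,img): cv2.imwrite(f"pics/{n}.png",img[:,:,::-1])
E
python3 - <<'E'
from h import *
t=cv2.imread("pics/top0.png"); s=cv2.imread("pics/side0.png")
cv2.imwrite("pics/topc.png",cv2.resize(t[150:380,170:470],None,fx=2.6,fy=2.6,interpolation=cv2.INTER_CUBIC))
cv2.imwrite("pics/sidec.png",cv2.resize(s[190:350,210:490],None,fx=2.8,fy=2.8,interpolation=cv2.INTER_CUBIC))
c=optics.camera("top"); d=optics.camera("side")
for n,uv,z in [("carrier",(235,325),.01),("deep",(429,338),.028),("div",(312,326),.02),("lid",(340,218),.012),("barrel",(248,252),.01),("die",(195,264),.014),("oil",(277,185),.02),("base0",(400,460),0)]: print(n,onz(c,uv,z).round(4))
for n,uv,z in [("carrier",(352,318),.014),("deep",(446,219),.028),("div",(393,267),.02),("lid",(302,230),.012),("barrel",(279,284),.01),("domeL",(463,215),.03),("domeR",(620,225),.03),("domeF",(540,250),.0)]: print(n,onz(d,uv,z).round(4))
print(proj(c,[0,0,0]))
for uv in [(425,400),(480,342),(520,345)]: print(onz(c,uv,.03).round(3))
E
```

```text
carrier [0.4509 0.2906 0.01  ]
deep [ 0.4252 -0.0499  0.028 ]
div [0.4477 0.1535 0.02  ]
lid [0.6448 0.1011 0.012 ]
barrel [0.583  0.2692 0.01  ]
die [0.5609 0.3643 0.014 ]
oil [0.7061 0.2164 0.02  ]
base0 [0.2181 0.0032 0.    ]
carrier [0.4454 0.3033 0.014 ]
deep [ 0.424  -0.0525  0.028 ]
div [0.4462 0.154  0.02  ]
lid [0.6435 0.1037 0.012 ]
barrel [0.5803 0.278  0.01  ]
domeL [ 0.4008 -0.0835  0.03  ]
domeR [ 0.1408 -0.1977  0.03  ]
domeF [ 0.2559 -0.0762  0.    ]
[406.14852258 597.42379806]
[ 0.32  -0.038  0.03 ]
[ 0.418 -0.137  0.03 ]
[ 0.412 -0.206  0.03 ]
```

View pics/topc.png

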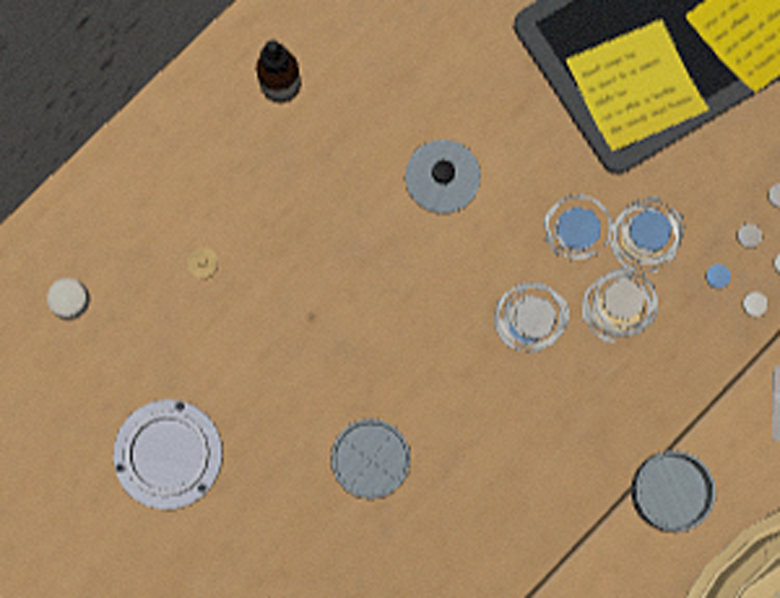

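View pics/sidec.png

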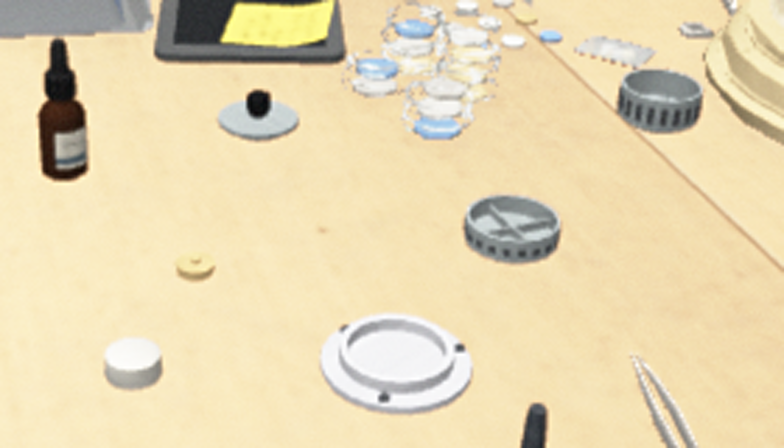

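```bash
python3 - <<'E'
from h import *
t=cv2.imread("pics/top0.png"); s=cv2.imread("pics/side0.png")
cv2.imwrite("pics/topd.png",cv2.resize(t[300:480,360:640],None,fx=2.8,fy=2.8))
cv2.imwrite("pics/sided.png",cv2.resize(s[0:270,440:640],None,fx=2.2,fy=2.2))
E
```

```text
(no output)
```

View pics/topd.png

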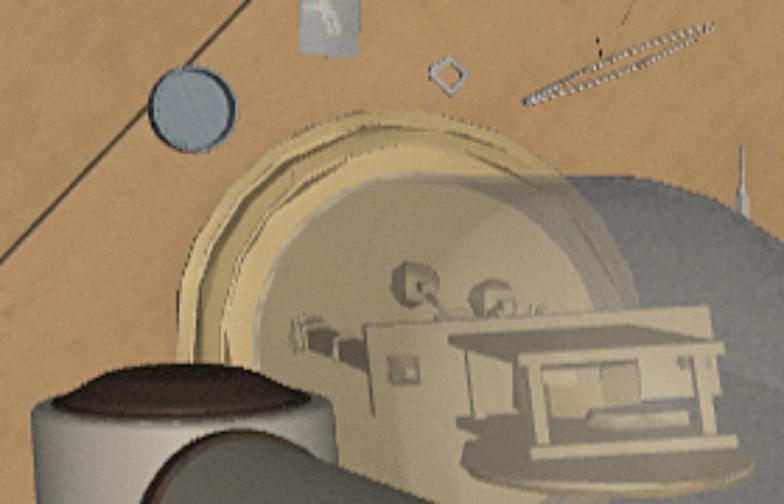

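View pics/sided.png

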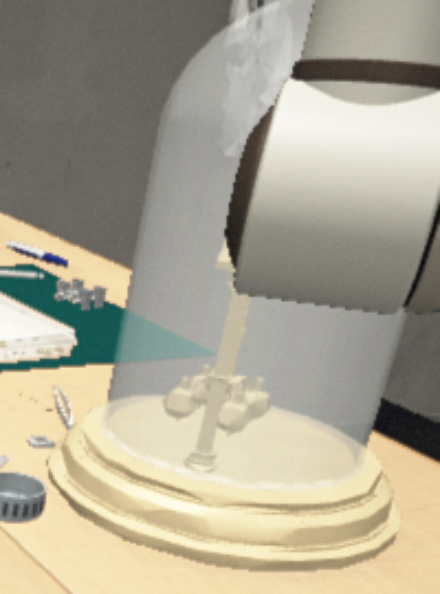

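```bash
python3 - <<'E'
from h import *
from scipy.optimize import least_squares
c=optics.camera("top"); d=optics.camera("side")
def fit(P):
    r=least_squares(lambda x: np.hypot(P[:,0]-x[0],P[:,1]-x[1])-x[2],[.26,-.16,.13]); return r.x.round(3), abs(r.fun).max().round(4)
A=np.array([onz(c,(360+u/2.8,300+v/2.8),.01)[:2] for u,v in [(180,310),(200,250),(250,170),(320,125),(385,110),(450,120),(520,150)]])
B=np.array([onz(d,(440+u/2.2,v/2.2),.0)[:2] for u,v in [(50,475),(80,515),(140,550),(220,567),(300,560),(360,540),(397,515)]])
G=np.array([onz(d,(440+u/2.2,v/2.2),.045)[:2] for u,v in [(107,420),(130,450),(180,480),(240,495),(300,495),(350,480)]])
for P in(A,B,np.r_[A,B],G): print(fit(P))
# left silhouette of dome top
E
```

```text
(array([ 0.283, -0.179,  0.139]), np.float64(0.0021))
(array([ 0.285, -0.192,  0.143]), np.float64(0.0129))
(array([ 0.283, -0.184,  0.139]), np.float64(0.0174))
(array([ 0.275, -0.194,  0.102]), np.float64(0.0083))
```

```bash
python3 - <<'E'
from h import *
print(toolT(env.get_state()).round(3))
E
python3 -m crank '[[-0.04,0,0,0,0,0,1],[-0.08,0,0,0,0,0,1],[-0.12,0,0,0,0,0,1],[-0.16,0,0,0,0,0,1],[-0.20,0,0,0,0,0,1],[-0.24,0,0,0,0,0,1],[-0.28,0,0,0,0,0,1],[-0.28,0,0,0,0,0,1],[-0.28,0,0,0,0,0,1]]'
python3 -c "
from h import *
print(env.get_state()['joints'].round(3))"
```

```text
[[-0.     0.969  0.246  0.142]
 [ 0.     0.246 -0.969 -0.557]
 [-1.     0.    -0.     0.236]
 [ 0.     0.     0.     1.   ]]
clock: 1.1
tool_pos: [0.1416, -0.5578, 0.5197]
tool_rot: [0.432, 0.557, -0.436, 0.56]
force: [-0.6, -0.3, -0.1]
width: 0.0924
[-1.532  0.154  1.052  0.     1.929 -0.21 ]
```

```bash

python3 -m crank '[[0,0.025,-0.026,-0.03,0,0,1],[0,0.05,-0.052,-0.06,0,0,1],[0,0.075,-0.079,-0.09,0,0,1],[0,0.1,-0.105,-0.12,0,0,1],[0,0.125,-0.132,-0.15,0,0,1],[0,0.15,-0.158,-0.18,0,0,1],[0,0.175,-0.185,-0.21,0,0,1],[0,0.2,-0.211,-0.25,0,0,1],[0,0.2,-0.211,-0.25,0,0,1],[0,0.2,-0.211,-0.25,0,0,1]]'
python3 -c "
from h import *
s=env.get_state();print(s['joints'].round(3));p=s['tool_pos'];print(np.arctan2(p[1],p[0]),np.hypot(p[0],p[1]))"
```

```text
clock: 1.93
tool_pos: [0.284, -0.3023, 0.5153]
tool_rot: [0.36, 0.609, -0.36, 0.608]
force: [-0.4, 0.1, -0.2]
width: 0.0917
[-1.11  -0.271  1.466 -0.     1.947 -0.041]
-0.8166625905991916 0.4147365411526611
```

```bash
python3 - <<'E'
from h import *
a=optics.camera("top")["pixels"]; b=optics.camera("side")["pixels"]
save("a1",a); save("b1",b)
E
```

```text
(no output)
```

View pics/a1.png

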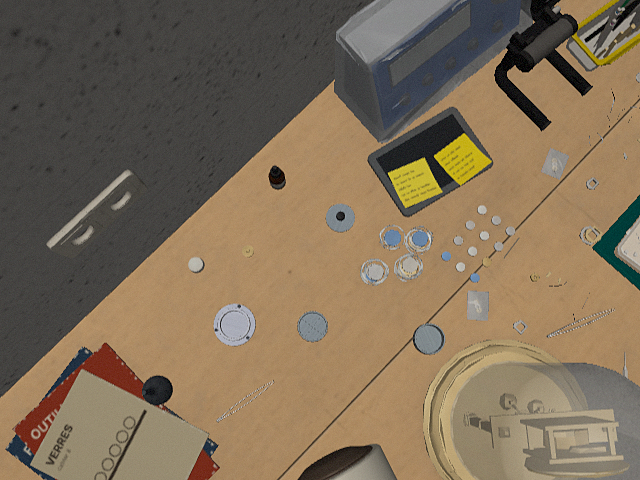

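View pics/b1.png

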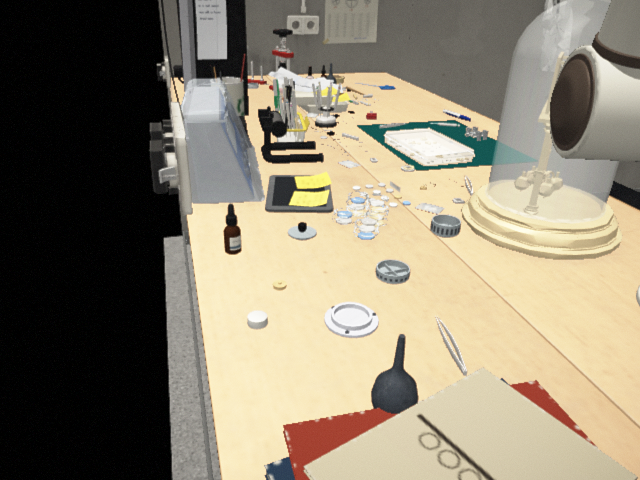

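```bash

python3 -m crank '[[0,0.03,-0.019,-0.03,0,0,1],[0,0.06,-0.038,-0.06,0,0,1],[0,0.09,-0.057,-0.09,0,0,1],[0,0.12,-0.076,-0.12,0,0,1],[0,0.15,-0.095,-0.15,0,0,1],[0,0.18,-0.114,-0.18,0,0,1],[0,0.21,-0.133,-0.21,0,0,1],[0,0.244,-0.153,-0.253,0,0,1],[0,0.244,-0.153,-0.253,0,0,1],[0,0.244,-0.153,-0.253,0,0,1]]'
python3 - <<'E'
from h import *
s=env.get_state();print(s['joints'].round(3))
c=optics.camera("wrist"); save("w1",c["pixels"]); T=wristT(s,c)
print(proj(c,[.425,-.051,.028],T))
E
```

```text
clock: 2.87
tool_pos: [0.4252, -0.0523, 0.5153]
tool_rot: [0.281, 0.65, -0.281, 0.648]
force: [0.4, -0.4, 0.5]
width: 0.0918
[-4.060e-01 -2.340e-01  1.437e+00 -1.000e-03  1.941e+00  4.110e-01]
[319.02093568 184.62474684]
```

View pics/w1.png

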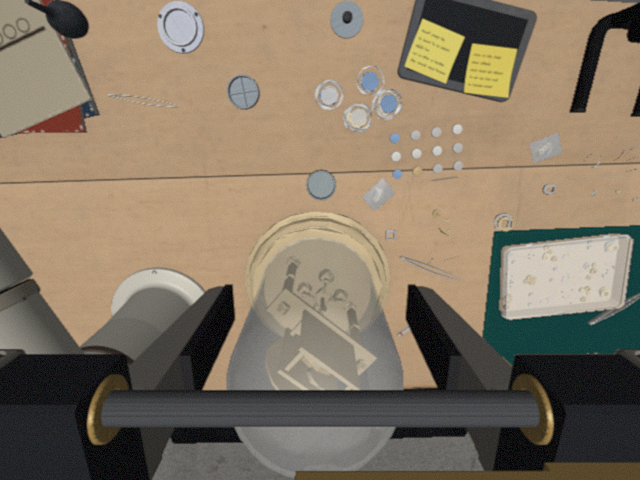

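```bash

python3 -m crank '[[0.04,0,0,0,0,0,1],[0.08,0,0,0,0,0,1],[0.12,0,0,0,0,0,1],[0.16,0,0,0,0,0,1],[0.2,0,0,0,0,0,1],[0.24,0,0,0,0,0,1],[0.28,0,0,0,0,0,1],[0.32,0,0,0,0,0,1],[0.36,0,0,0,0,0,1],[0.36,0,0,0,0,0,1]]'
python3 - <<'E'
from h import *
s=env.get_state();print(s['joints'].round(3))
c=optics.camera("wrist"); save("w2",c["pixels"]); T=wristT(s,c)
print(proj(c,[.425,-.051,.028],T))
E
```

```text
clock: 3.75
tool_pos: [0.4184, -0.0523, 0.1487]
tool_rot: [0.283, 0.654, -0.283, 0.642]
force: [-1.4, 1.2, -0.5]
width: 0.092
[-4.120e-01 -1.520e-01  2.089e+00 -1.000e-03  1.220e+00  4.110e-01]
[324.72537693 238.34705582]
```

View pics/w2.png

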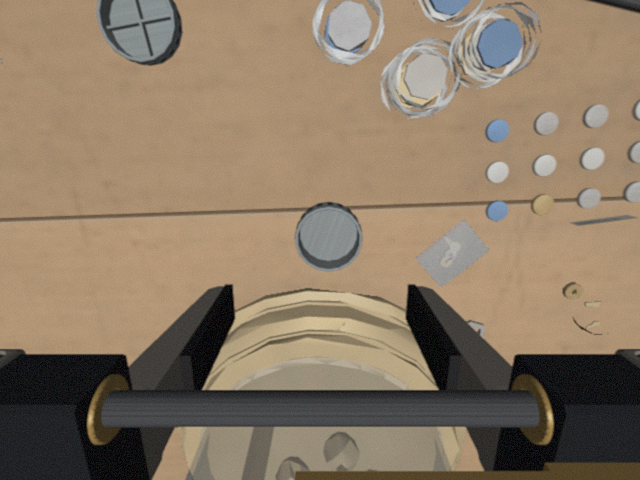

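```bash

python3 -m crank '[[0,0,0,0,0,0,1],[0,0,0,0,0,0,1]]'
cat >> h.py <<'E'
from scipy.optimize import least_squares
def crop(img,u,v,h,name,f=6):
    u,v=int(u),int(v); save(name,cv2.resize(img[max(0,v-h):v+h,max(0,u-h):u+h],None,fx=f,fy=f,interpolation=cv2.INTER_CUBIC))
def look(name,p,rad=None,h=50,f=6,mark=True):
    s=env.get_state(); c=optics.camera("wrist"); T=wristT(s,c); im=c["pixels"].copy()
    u=proj(c,p,T); off=(max(0,int(u[0])-h),max(0,int(u[1])-h))
    k=cv2.resize(im[off[1]:int(u[1])+h,off[0]:int(u[0])+h],None,fx=f,fy=f,interpolation=cv2.INTER_CUBIC)
    if rad:
        for a in np.linspace(0,2*np.pi,24,endpoint=False):
            q=proj(c,np.array(p)+rad*np.array([np.cos(a),np.sin(a),0]),T); q=((q-off+.5)*f).astype(int); cv2.circle(k,tuple(int(x) for x in q),2,(255,0,0),-1)
    save(name,k); print("proj",u,"off",off,"tcp",s["tool_pos"].round(4),"tilt",toolT(s)[:3,0].round(4)); return s,c,T
E
python3 - <<'E'
from h import *
look("w3",[.425,-.051,.028],.027)
E
```

```text
clock: 3.97
tool_pos: [0.4263, -0.0542, 0.1596]
tool_rot: [0.282, 0.647, -0.282, 0.65]
force: [-0.5, 0.4, 0.3]
width: 0.0918
proj [313.59802631 241.2289583 ] off (263, 191) tcp [ 0.4263 -0.0542  0.1596] tilt [ 0.0044 -0.0021 -1.    ]
```

View pics/w3.png

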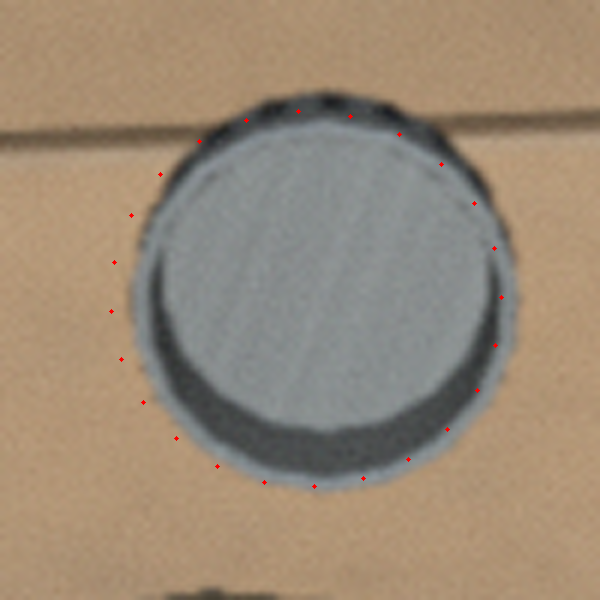

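```bash

python3 -m crank '[[0.03,0.001,0,0,0,0,1],[0.06,0.001,0,0,0,0,1],[0.09,0.001,0,0,0,0,1],[0.11,0.001,0,0,0,0,1],[0.12,0.001,0,0,0,0,1],[0.12,0.001,0,0,0,0,1],[0.12,0.001,0,0,0,0,1]]'
python3 - <<'E'
from h import *
s,c,T=look("w4",[.4268,-.053,.028],.027,h=60)
save("w4f",c["pixels"])
save("b4",optics.camera("side")["pixels"])
E
```

```text
clock: 4.6
tool_pos: [0.4267, -0.0524, 0.0382]
tool_rot: [0.282, 0.648, -0.282, 0.65]
force: [0.1, -0.8, -0.2]
width: 0.0917
proj [318.15366792 312.67467803] off (258, 252) tcp [ 0.4267 -0.0524  0.0382] tilt [ 0.0023 -0.001  -1.    ]
```

View pics/w4f.png

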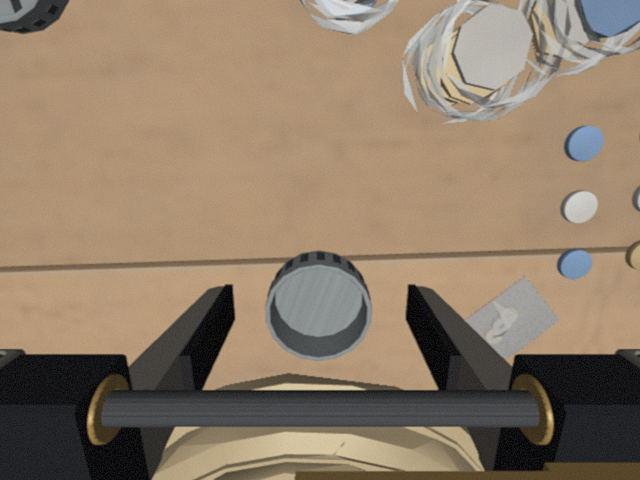

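View pics/b4.png

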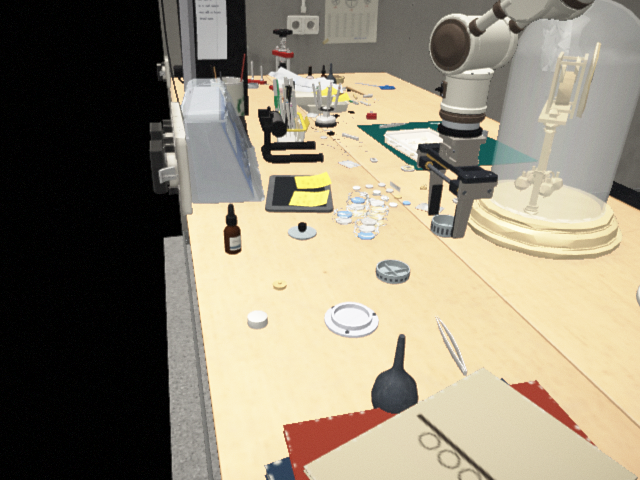

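```bash

python3 -m crank '[[0.008,0,0,0,0,0,1],[0.008,0,0,0,0,0,0.75],[0.008,0,0,0,0,0,0.5],[0.008,0,0,0,0,0,0.5],[0.008,0,0,0,0,0,0.5],[0.008,0,0,0,0,0,0.5],[0.008,0,0,0,0,0,0.5],[0.008,0,0,0,0,0,0.5]]' 20
python3 - <<'E'
from h import *
s,c,T=look("w5",[.4268,-.053,.028],.027,h=60)
save("w5f",c["pixels"])
E
```

```text
clock: 5.37
tool_pos: [0.4254, -0.0518, 0.0287]
tool_rot: [0.282, 0.649, -0.282, 0.649]
force: [1.1, -0.1, 0.9]
width: 0.0529
proj [320.96243481 321.12051566] off (260, 261) tcp [ 0.4254 -0.0518  0.0287] tilt [ 2.e-04 -1.e-04 -1.e+00]
```

View pics/w5f.png

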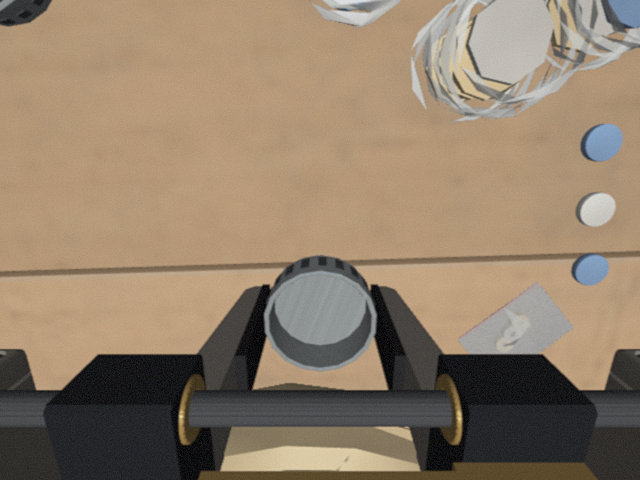

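```bash

python3 -m crank '[[-0.02,0,0,0,0,0,0.5],[-0.05,0,0,0,0,0,0.5],[-0.09,0,0,0,0,0,0.5],[-0.12,0.02,-0.018,0,0,0,0.5],[-0.12,0.046,-0.042,0,0,0,0.5],[-0.12,0.072,-0.066,0,0,0,0.5],[-0.12,0.098,-0.091,0,0,0,0.5],[-0.12,0.125,-0.116,0,0,0,0.5],[-0.12,0.15,-0.14,0,0,0,0.5],[-0.12,0.177,-0.165,0,0,0,0.5]]' && python3 -m crank '[[0,0.025,-0.024,0,0,0,0.5],[0,0.05,-0.048,0,0,0,0.5],[0,0.077,-0.072,0,0,0,0.5],[0,0.077,-0.072,0,0,0,0.5],[0,0.077,-0.072,0,0,0,0.5],[0,0.077,-0.072,0,0,0,0.5]]'
python3 - <<'E'
from h import *
s,c,T=look("w6",[.45,.293,.014],.029,h=60)
save("w6f",c["pixels"]); print(s['joints'].round(3), s['width'],toolT(s).round(3))
E
```

```text
clock: 6.25
tool_pos: [0.4414, 0.1913, 0.1485]
tool_rot: [0.281, 0.649, -0.282, 0.649]
force: [1.2, -0.2, 0.2]
width: 0.0525
clock: 6.75
tool_pos: [0.4485, 0.2944, 0.1481]
tool_rot: [0.281, 0.649, -0.282, 0.648]
force: [1.1, -0.6, -0.9]
width: 0.0528
proj [320.6278406  241.09896867] off (260, 181) tcp [0.4485 0.2944 0.1481] tilt [-1.e-03 -9.e-04 -1.e+00]
[ 0.356  0.146  1.793 -0.     1.204  1.174] 0.05283675641366779 [[-0.001  0.73   0.683  0.449]
 [-0.001  0.683 -0.73   0.294]
 [-1.    -0.001 -0.     0.148]
 [ 0.     0.     0.     1.   ]]
```

View pics/w6f.png

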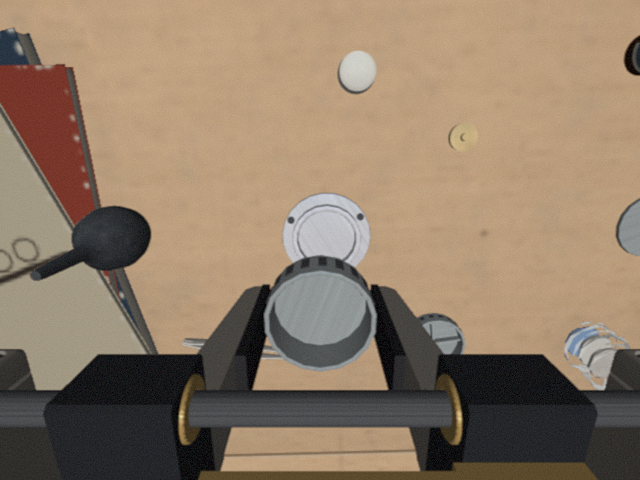

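View pics/w6.png

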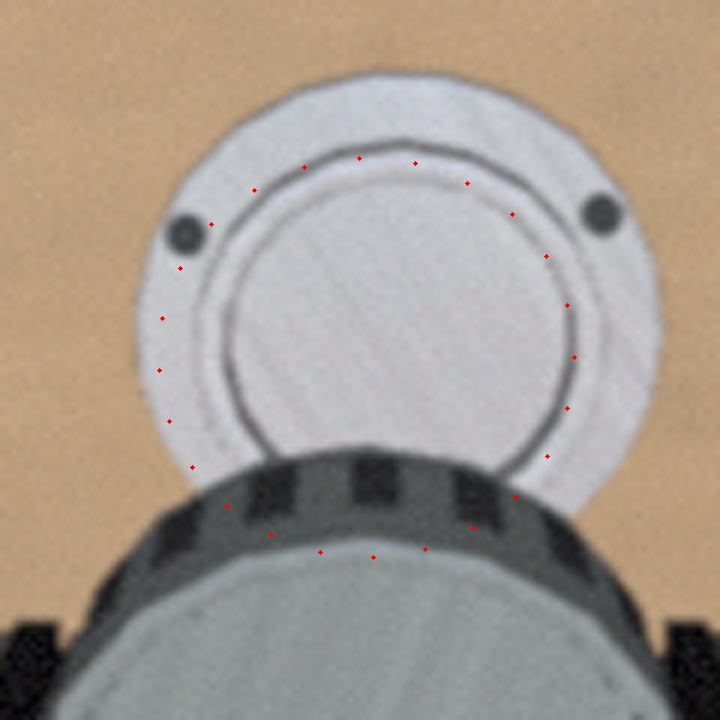

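```bash
python3 - <<'E'
from h import *
s=env.get_state(); c=optics.camera("wrist"); T=wristT(s,c); im=c["pixels"]
crop(im,320,315,65,"w7",5)
def fitc(pts,z,rad,x0):
    P=np.array([onz(c,p,z,T)[:2] for p in pts])
    r=least_squares(lambda x:np.hypot(*(P-x).T)-rad,x0); return r.x.round(4), r.fun.round(4)
pts=[(260+u/6-.5,181+v/6-.5) for u,v in [(137,325),(661,325),(400,72),(237,128),(563,128)]]
print(fitc(pts,.006,.038,[.45,.29]))
pts=[(260+u/6-.5,181+v/6-.5) for u,v in [(196,345),(604,345),(400,140)]]
print(fitc(pts,.014,.029,[.45,.29]))
print(s['tool_pos'])
E
```

```text
(array([0.4542, 0.29  ]), array([-0.0006, -0.0006,  0.0002, -0.0001, -0.0001]))
(array([0.4551, 0.2909]), array([-0.0006, -0.0006,  0.    ]))
[0.44868177 0.29391448 0.14822627]
```

View pics/w7.png

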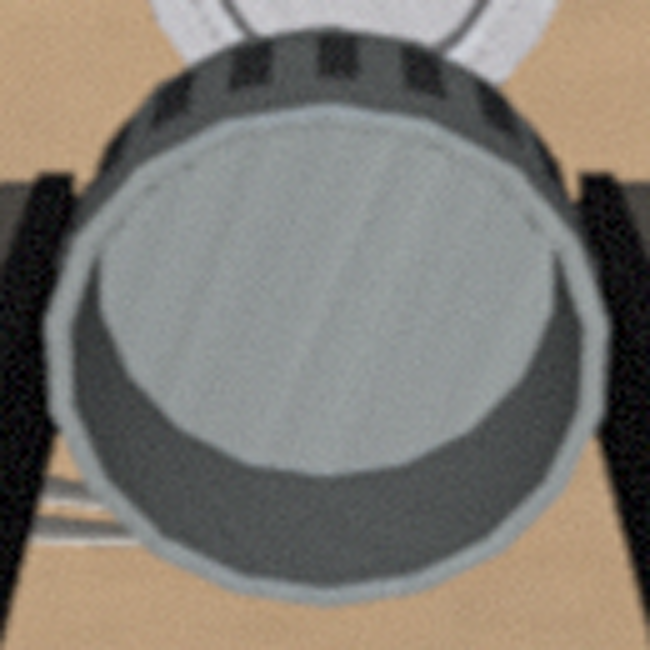

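```bash
cat >> h.py <<'E'
def fitc(c,T,pts,z,rad,x0):
    P=np.array([onz(c,p,z,T)[:2] for p in pts])
    r=least_squares(lambda x:np.hypot(*(P-x).T)-rad,x0); return r.x, r.fun.round(4)
E
python3 - <<'E'
from h import *
s=env.get_state(); c=optics.camera("wrist"); T=wristT(s,c)
pts=[(255+u/5-.5,250+v/5-.5) for u,v in [(45,345),(610,345),(335,105),(330,603)]]
b,r=fitc(c,T,pts,.1474,.027,[.45,.29]); print(b,r)
A=toolT(s)[:3,:3]
print("basket rel tcp in tool", A.T@np.r_[b-s['tool_pos'][:2],0])
for t in ([.4542,.29],[.4551,.2909]): print("shift needed tool", A.T@np.r_[np.array(t)-b,0])
E
```

```text
[0.44924941 0.2922008 ] [-0.0001 -0.0001 -0.0004 -0.0004]
basket rel tcp in tool [ 5.45718294e-07 -7.17463980e-04  1.37700198e-03]
shift needed tool [-1.89891511e-06  2.11955411e-03  4.98592174e-03]
shift needed tool [-2.94235017e-06  3.39157175e-03  4.94153663e-03]
```

```bash

python3 -m crank '[[0.0,0.003,0.005,0,0,0,0.5],[0.03,0.003,0.005,0,0,0,0.5],[0.06,0.003,0.005,0,0,0,0.5],[0.09,0.003,0.005,0,0,0,0.5],[0.098,0.003,0.005,0,0,0,0.5],[0.098,0.003,0.005,0,0,0,0.5],[0.098,0.003,0.005,0,0,0,0.5]]'
python3 - <<'E'
from h import *
s,c,T=look("w8",[.4545,.2905,.014],.029,h=70)
save("w8f",c["pixels"]); 
S=optics.camera("side"); crop(S["pixels"],352,305,50,"b8"); 
t=optics.camera("top"); crop(t["pixels"],235,325,50,"a8")
E
```

```text
clock: 7.48
tool_pos: [0.4553, 0.293, 0.0514]
tool_rot: [0.282, 0.648, -0.282, 0.649]
force: [-0.6, 0.6, -0.2]
width: 0.0526
proj [319.7394494  293.10658549] off (249, 223) tcp [0.4553 0.293  0.0514] tilt [ 7.e-04  2.e-04 -1.e+00]
```

View pics/w8f.png

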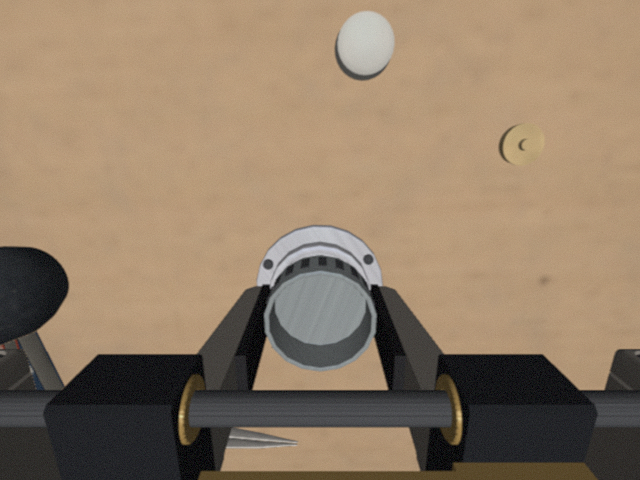

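View pics/b8.png

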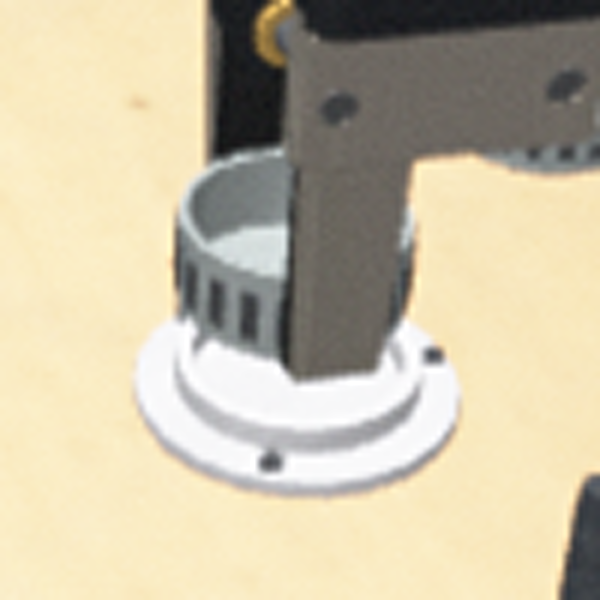

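View pics/a8.png

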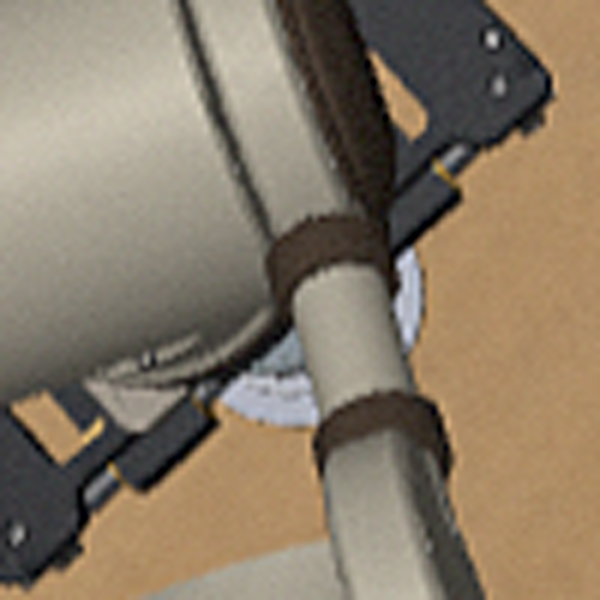

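```bash

python3 -m crank '[[0.004,-0.001,0,0,0,0,0.5],[0.008,-0.001,0,0,0,0,0.5],[0.012,-0.001,0,0,0,0,0.5],[0.013,-0.001,0,0,0,0,0.5],[0.013,-0.001,0,0,0,0,0.5],[0.013,-0.001,0,0,0,0,0.5]]'
python3 - <<'E'
from h import *
S=optics.camera("side"); crop(S["pixels"],352,305,50,"b9"); 
E
```

```text
clock: 8.13
tool_pos: [0.4537, 0.2925, 0.0374]
tool_rot: [0.281, 0.649, -0.282, 0.649]
force: [-0.2, -0.1, -0.9]
width: 0.0529
```

View pics/b9.png

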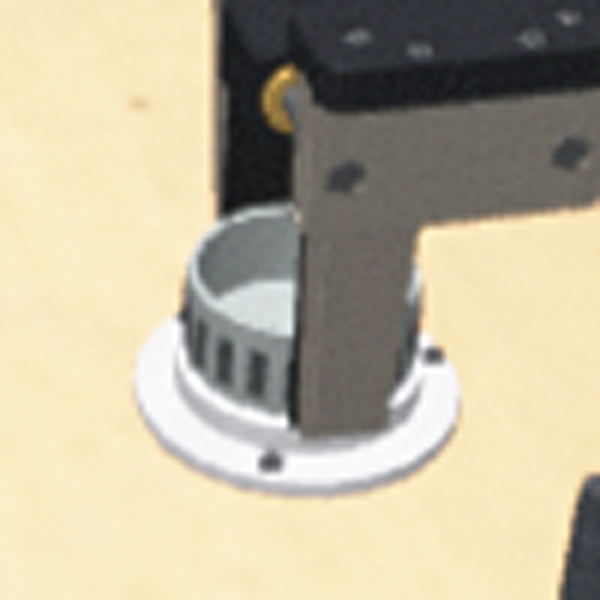

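```bash

python3 -m crank '[[0.0005,0,0,0,0,0,0.6],[0.0005,0,0,0,0,0,0.75],[0,0,0,0,0,0,0.9],[0,0,0,0,0,0,1],[0,0,0,0,0,0,1],[-0.03,0,0,0,0,0,1],[-0.06,0,0,0,0,0,1],[-0.1,0,0,0,0,0,1],[-0.1,0,0,0,0,0,1],[-0.1,0,0,0,0,0,1]]'
python3 - <<'E'
from h import *
S=optics.camera("side"); crop(S["pixels"],352,305,50,"b10"); 
s,c,T=look("w10",[.4545,.2905,.037],.027,h=70,f=5)
save("w10f",c["pixels"])
E
```

```text
clock: 9.02
tool_pos: [0.4559, 0.2933, 0.1406]
tool_rot: [0.283, 0.647, -0.28, 0.65]
force: [-0.3, -0.5, -1.1]
width: 0.0922
proj [320.26977335 255.8816198 ] off (250, 185) tcp [0.4543 0.2927 0.1383] tilt [ 1.7e-03  6.0e-04 -1.0e+00]
```

View pics/b10.png

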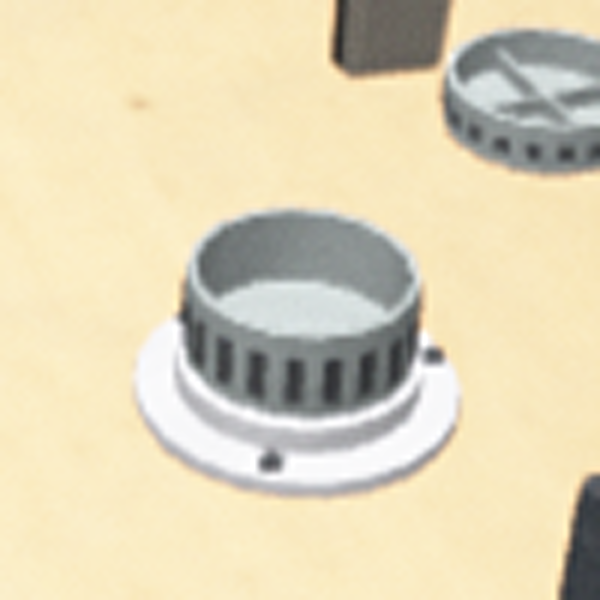

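View pics/w10.png

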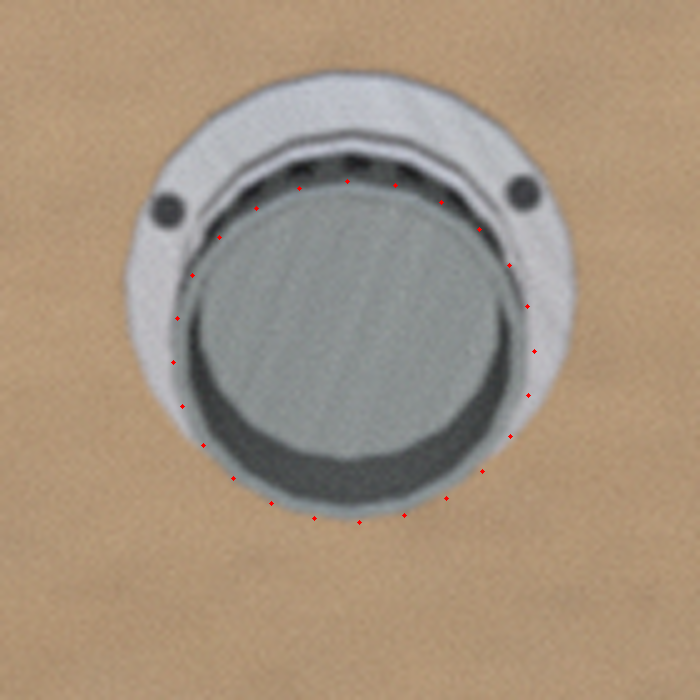

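View pics/w10f.png

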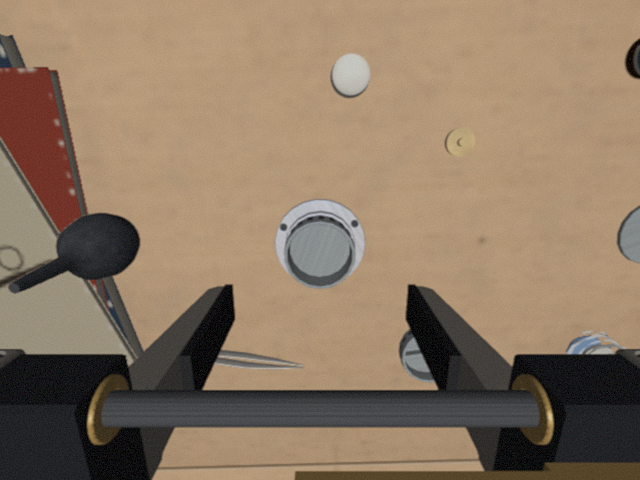

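```bash
python3 - <<'E'
from h import *
s,c,T=look("w11",[.583,.27,.010],.011,h=40,f=8)
print(onz(c,(460,141),.01,T)); print(toolT(s).round(3))
b=onz(c,(460,141),.01,T); print(toolT(s)[:3,:3].T@(b-s['tool_pos']))
E
```

```text
proj [457.92754586 142.5516705 ] off (417, 102) tcp [0.4533 0.2923 0.1369] tilt [-1.1e-03 -4.0e-04 -1.0e+00]
[0.58478727 0.26972346 0.01      ]
[[-0.001  0.73   0.683  0.453]
 [-0.     0.683 -0.73   0.292]
 [-1.    -0.001 -0.     0.137]
 [ 0.     0.     0.     1.   ]]
[0.12673186 0.08074948 0.10636421]
```

View pics/w11.png

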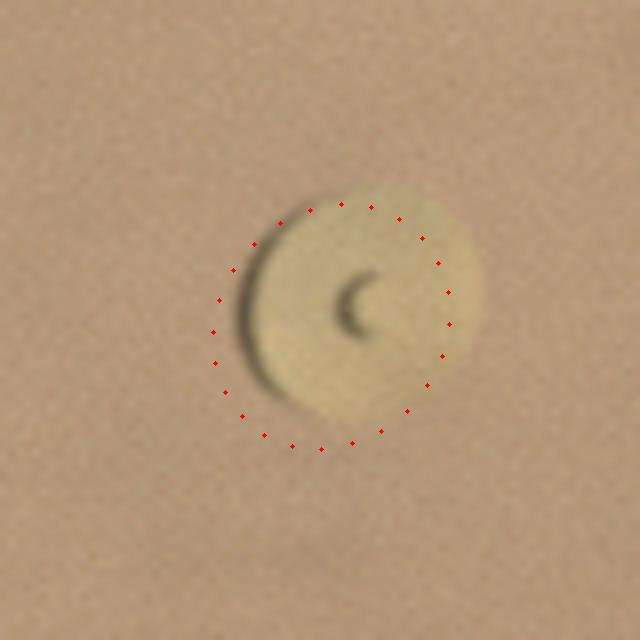

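```bash

python3 -m crank '[[0,0.02,0.027,0.05,0,0,0.9],[0,0.04,0.054,0.1,0,0,0.8],[0,0.06,0.081,0.15,0,0,0.7],[0,0.082,0.108,0.2,0,0,0.6],[0,0.082,0.108,0.227,0,0,0.6],[0,0.082,0.108,0.227,0,0,0.6],[0.04,0.082,0.108,0.227,0,0,0.6],[0.04,0.082,0.108,0.227,0,0,0.6],[0.04,0.082,0.108,0.227,0,0,0.6]]'
python3 - <<'E'
from h import *
s,c,T=look("w12",[.587,.269,.010],.011,h=40,f=8)
save("w12f",c["pixels"]);print(toolT(s).round(3))
E
```

```text
clock: 9.92
tool_pos: [0.5838, 0.2693, 0.0941]
tool_rot: [0.351, 0.615, -0.355, 0.611]
force: [-0.0, -0.1, 0.5]
width: 0.055
proj [320.87256564 257.68873754] off (280, 217) tcp [0.5838 0.2693 0.0941] tilt [-0.0083 -0.002  -1.    ]
[[-0.008  0.865  0.502  0.584]
 [-0.002  0.502 -0.865  0.269]
 [-1.    -0.008 -0.003  0.094]
 [ 0.     0.     0.     1.   ]]
```

View pics/w12.png

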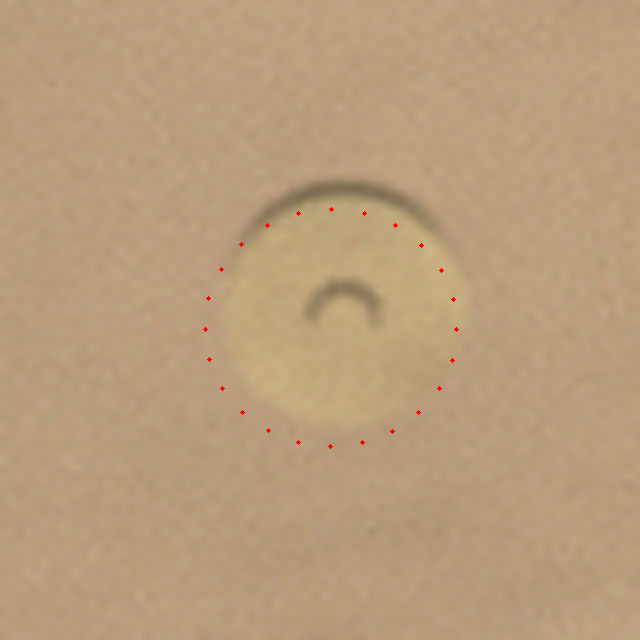

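View pics/w12f.png

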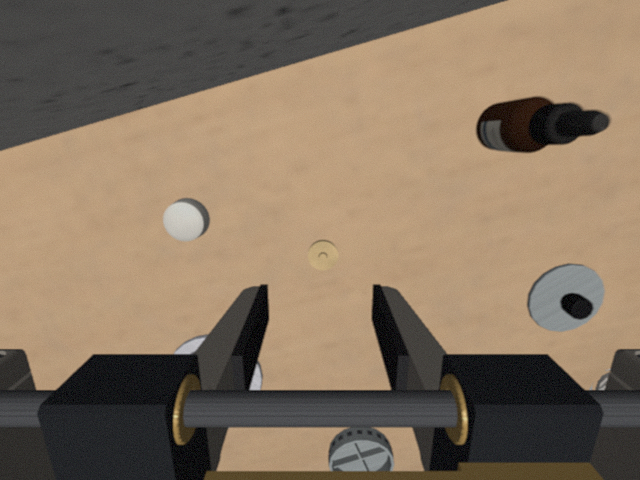

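```bash

python3 -m crank '[[0.03,0.002,0.001,0,0,0,0.6],[0.05,0.002,0.001,0,0,0,0.6],[0.064,0.002,0.001,0,0,0,0.6],[0.064,0.002,0.001,0,0,0,0.6],[0.064,0.002,0.001,0,0,0,0.6],[0.064,0.002,0.001,0,0,0,0.6]]'
python3 - <<'E'
from h import *
s,c,T=look("w13",[.5888,.2686,.010],.011,h=40,f=8)
save("w13f",c["pixels"])
E
```

```text
clock: 10.47
tool_pos: [0.5909, 0.2703, 0.0357]
tool_rot: [0.354, 0.612, -0.352, 0.613]
force: [0.2, 0.3, -0.7]
width: 0.0551
proj [318.10671738 303.51963967] off (278, 263) tcp [0.5909 0.2703 0.0357] tilt [ 2.9e-03  8.0e-04 -1.0e+00]
```

View pics/w13f.png

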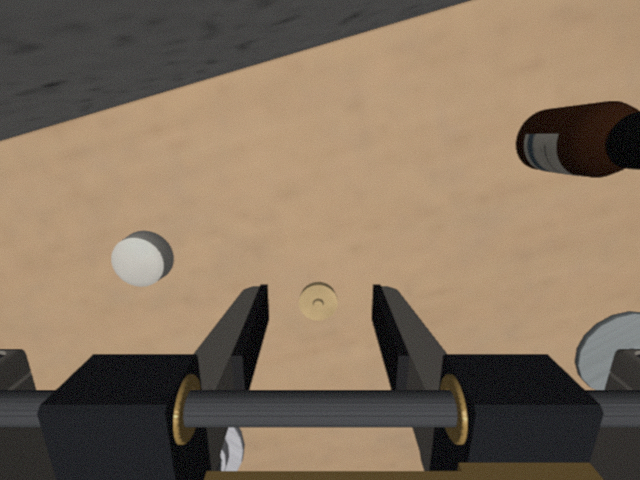

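```bash

python3 -m crank '[[0.005,0,0,0,0,0,0.6],[0.008,0,0,0,0,0,0.6],[0.008,0,0,0,0,0,0.6],[0.008,0,0,0,0,0,0.6]]'
```

```text
clock: 10.85
tool_pos: [0.5895, 0.2697, 0.0254]
tool_rot: [0.353, 0.613, -0.353, 0.612]
force: [0.9, -0.6, -0.4]
width: 0.0553
```

```bash

python3 -m crank '[[0.001,0,0,0,0,0,0.4],[0.001,0,0,0,0,0,0.2],[0.001,0,0,0,0,0,0.15],[0.001,0,0,0,0,0,0.15],[0.001,0,0,0,0,0,0.15],[0.001,0,0,0,0,0,0.15],[0.001,0,0,0,0,0,0.15]]' 10
python3 - <<'E'
from h import *
s,c,T=look("w14",[.5888,.2686,.010],.011,h=40,f=8)
save("w14f",c["pixels"])
E
```

```text
clock: 11.43
tool_pos: [0.5898, 0.2698, 0.0247]
tool_rot: [0.353, 0.613, -0.353, 0.613]
force: [0.1, 0.3, 0.4]
width: 0.0209
proj [318.40389283 310.91926902] off (278, 270) tcp [0.5898 0.2698 0.0247] tilt [ 1.e-04  0.e+00 -1.e+00]
```

View pics/w14f.png

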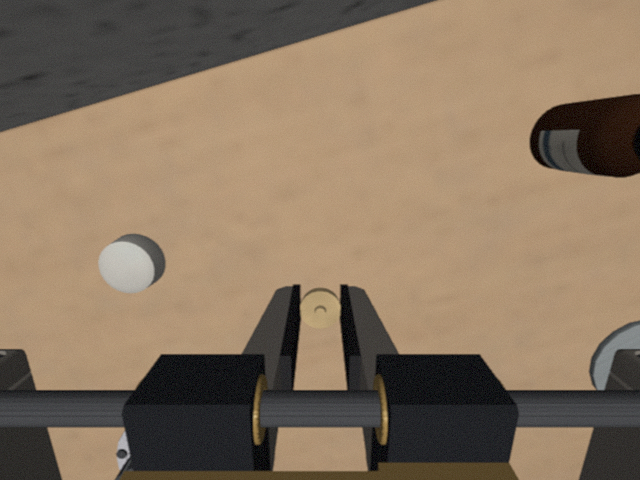

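```bash

python3 -m crank '[[-0.03,0,0,0,0,0,0.15],[-0.06,0,0,0,0,0,0.15],[-0.09,-0.01,-0.008,0,0,0,0.15],[-0.09,-0.035,-0.028,0,0,0,0.15],[-0.09,-0.06,-0.048,0,0,0,0.15],[-0.09,-0.085,-0.068,0,0,0,0.15],[-0.09,-0.107,-0.088,0,0,0,0.15],[-0.09,-0.107,-0.088,0,0,0,0.15],[-0.09,-0.107,-0.088,0,0,0,0.15],[-0.09,-0.107,-0.088,0,0,0,0.15]]' && python3 -m crank '[[0,0,0,0,0,0,0.15],[0.02,0,0,0,0,0,0.15],[0.03,0,0,0,0,0,0.15],[0.03,0,0,0,0,0,0.15],[0.03,0,0,0,0,0,0.15],[0.03,0,0,0,0,0,0.15]]'
python3 - <<'E'
from h import *
s,c,T=look("w15",[.4538,.2912,.037],.027,h=70,f=5)
save("w15f",c["pixels"])
S=optics.camera("side"); crop(S["pixels"],352,295,50,"b15"); 
E
```

```text
clock: 12.32
tool_pos: [0.4538, 0.2924, 0.1151]
tool_rot: [0.353, 0.612, -0.353, 0.613]
force: [-0.9, 0.2, -0.1]
width: 0.021
clock: 12.82
tool_pos: [0.4536, 0.2923, 0.085]
tool_rot: [0.353, 0.612, -0.353, 0.613]
force: [-0.2, -1.2, -0.1]
width: 0.0209
proj [319.41273202 283.25652041] off (249, 213) tcp [0.4536 0.2923 0.085 ] tilt [ 3.e-04  1.e-04 -1.e+00]
```

View pics/w15f.png

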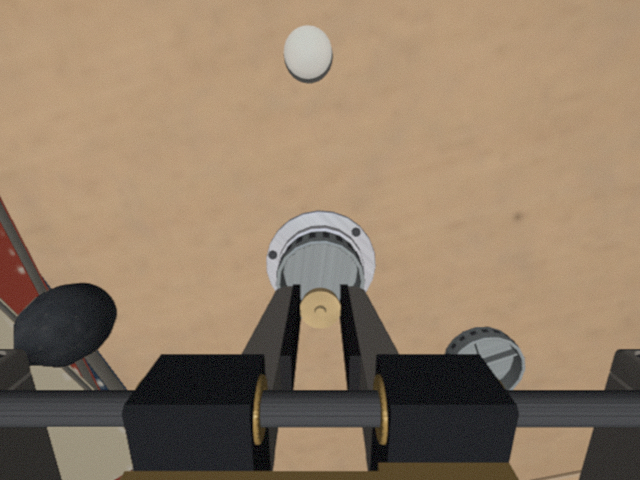

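View pics/b15.png

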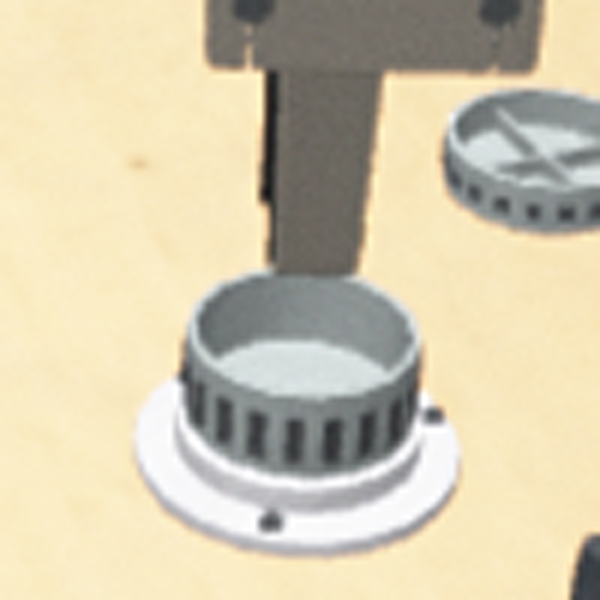

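```bash

python3 -m crank '[[0.012,0,0,0,0,0,0.15],[0.024,0,0,0,0,0,0.15],[0.024,0,0,0,0,0,0.15],[0.024,0,0,0,0,0,0.15],[0.024,0,0,0,0,0,0.5],[0.024,0,0,0,0,0,0.5],[0.024,0,0,0,0,0,0.5]]'
python3 - <<'E'
from h import *
s,c,T=look("w16",[.4538,.2912,.037],.027,h=60,f=5)
S=optics.camera("side"); crop(S["pixels"],352,295,50,"b16"); 
E
```

```text
clock: 13.5
tool_pos: [0.4534, 0.2925, 0.061]
tool_rot: [0.353, 0.612, -0.353, 0.613]
force: [0.2, 0.3, 0.2]
width: 0.0391
proj [319.83874509 300.77659892] off (259, 240) tcp [0.4534 0.2925 0.061 ] tilt [ 8.e-04  3.e-04 -1.e+00]
```

View pics/w16.png

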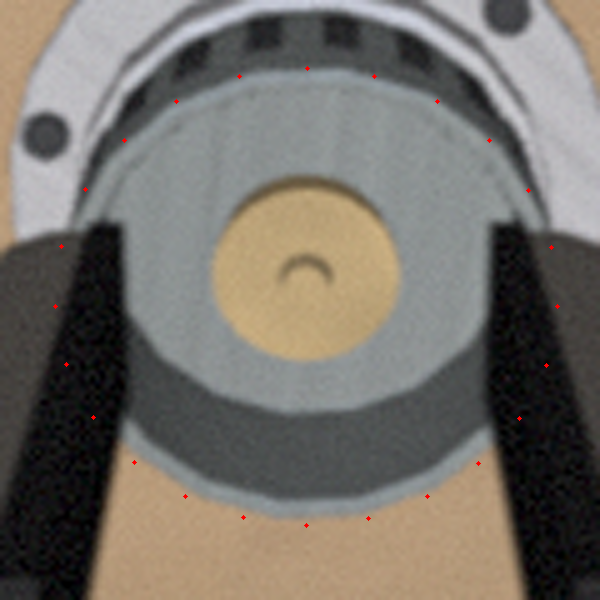

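View pics/b16.png

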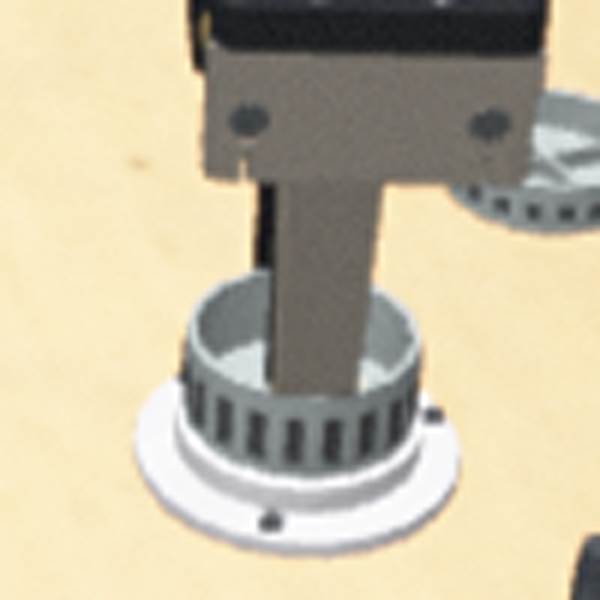

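```bash

python3 -m crank '[[-0.03,0,0,0,0,0,0.6],[-0.06,0,0,0,0,0,0.8],[-0.085,-0.015,0.023,-0.05,0,0,1],[-0.085,-0.03,0.047,-0.1,0,0,1],[-0.085,-0.045,0.07,-0.15,0,0,1],[-0.085,-0.06,0.094,-0.2,0,0,1],[-0.085,-0.075,0.117,-0.227,0,0,1],[-0.085,-0.075,0.117,-0.227,0,0,1],[-0.085,-0.075,0.117,-0.227,0,0,1],[-0.085,-0.075,0.117,-0.227,0,0,1]]'
python3 - <<'E'
from h import *
s,c,T=look("w17",[.4475,.1535,.020],.027,h=50,f=6)
save("w17f",c["pixels"])
E
```

```text
clock: 14.43
tool_pos: [0.4469, 0.1539, 0.1459]
tool_rot: [0.282, 0.648, -0.282, 0.649]
force: [0.0, -0.1, 0.5]
width: 0.0919
proj [319.01325472 244.28456965] off (269, 194) tcp [0.4469 0.1539 0.1459] tilt [ 6.e-04  5.e-04 -1.e+00]
```

View pics/w17.png

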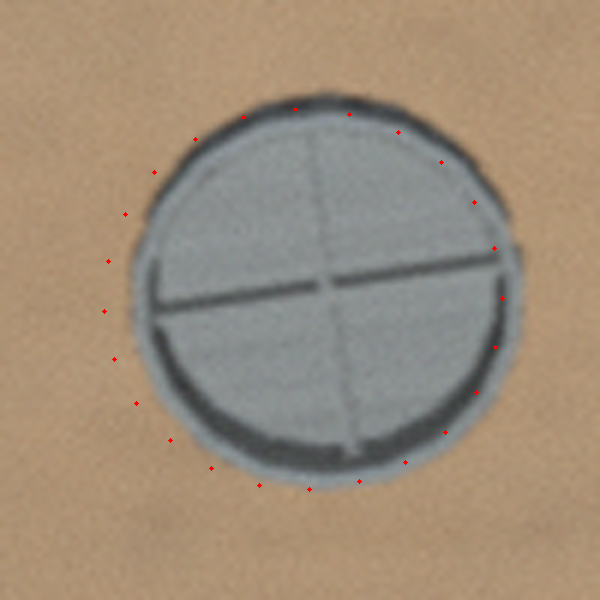

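View pics/w17f.png

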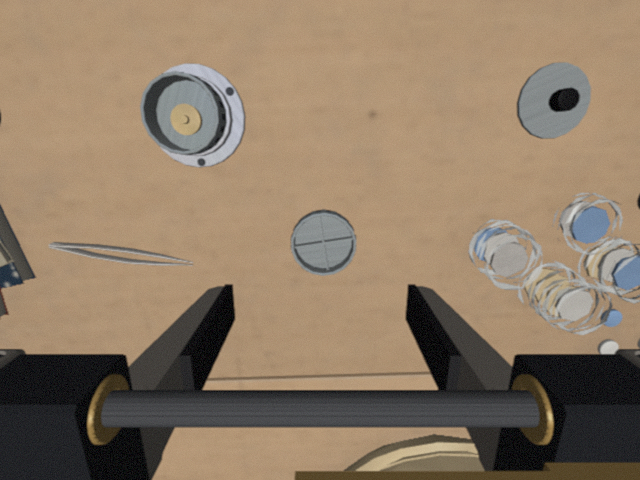

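```bash

python3 -m crank '[[0.03,0,0.003,0,0,0,1],[0.06,0,0.003,0,0,0,1],[0.09,0,0.003,0,0,0,1],[0.106,0,0.003,0,0,0,1],[0.106,0,0.003,0,0,0,1],[0.106,0,0.003,0,0,0,1],[0.106,0,0.003,0,0,0,1]]'
python3 - <<'E'
from h import *
s,c,T=look("w18",[.4497,.1512,.020],.027,h=60,f=6)
save("w18f",c["pixels"])
E
```

```text
clock: 15.07
tool_pos: [0.4499, 0.152, 0.0409]
tool_rot: [0.282, 0.648, -0.281, 0.649]
force: [0.1, -0.5, 0.9]
width: 0.092
proj [318.10045061 303.66668783] off (258, 243) tcp [0.4499 0.152  0.0409] tilt [ 2.2e-03  3.0e-04 -1.0e+00]
```

View pics/w18f.png

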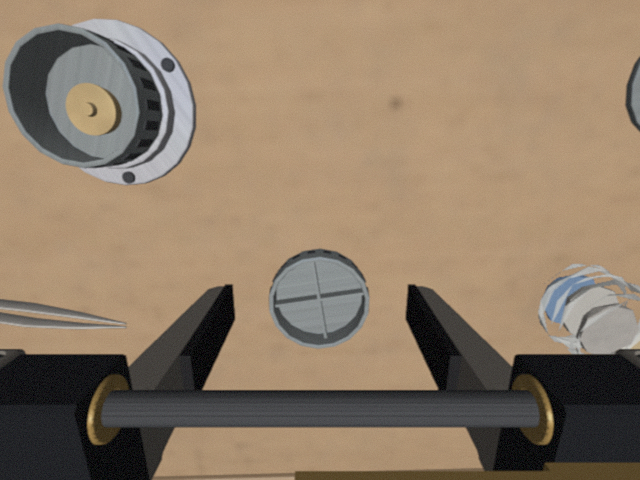

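```bash

python3 -m crank '[[0.01,0,0,0,0,0,1],[0.01,0,0,0,0,0,0.75],[0.01,0,0,0,0,0,0.5],[0.01,0,0,0,0,0,0.5],[0.01,0,0,0,0,0,0.5],[0.01,0,0,0,0,0,0.5],[0.01,0,0,0,0,0,0.5],[0.01,0,0,0,0,0,0.5]]' 20
```

```text
clock: 15.78
tool_pos: [0.4489, 0.1513, 0.0298]
tool_rot: [0.282, 0.649, -0.282, 0.649]
force: [-0.3, -0.3, 0.8]
width: 0.0532
```

```bash

python3 -m crank '[[-0.03,0,0,0,0,0,0.5],[-0.06,0,0,0,0,0,0.5],[-0.085,0.01,-0.01,0,0,0,0.5],[-0.085,0.035,-0.035,0,0,0,0.5],[-0.085,0.06,-0.06,0,0,0,0.5],[-0.085,0.085,-0.085,0,0,0,0.5],[-0.085,0.1,-0.1,0,0,0,0.5],[-0.085,0.1,-0.1,0,0,0,0.5],[-0.085,0.1,-0.1,0,0,0,0.5],[-0.085,0.1,-0.1,0,0,0,0.5]]'
python3 -m crank '[[0,0,0,0,0,0,0.5],[0,0,0,0,0,0,0.5]]'
python3 - <<'E'
from h import *
s,c,T=look("w19",[.4538,.2912,.037],.027,h=80,f=5)
save("w19f",c["pixels"]); crop(c["pixels"],320,315,65,"w19b",5)
E
```

```text
clock: 16.62
tool_pos: [0.4532, 0.292, 0.1142]
tool_rot: [0.281, 0.649, -0.282, 0.648]
force: [0.4, -1.6, -1.1]
width: 0.0534
clock: 16.78
tool_pos: [0.4536, 0.2916, 0.1145]
tool_rot: [0.282, 0.649, -0.282, 0.648]
force: [-0.3, 0.0, -0.5]
width: 0.0534
proj [318.49707988 265.18274403] off (238, 185) tcp [0.4536 0.2916 0.1145] tilt [-3.e-04 -3.e-04 -1.e+00]
```

View pics/w19.png

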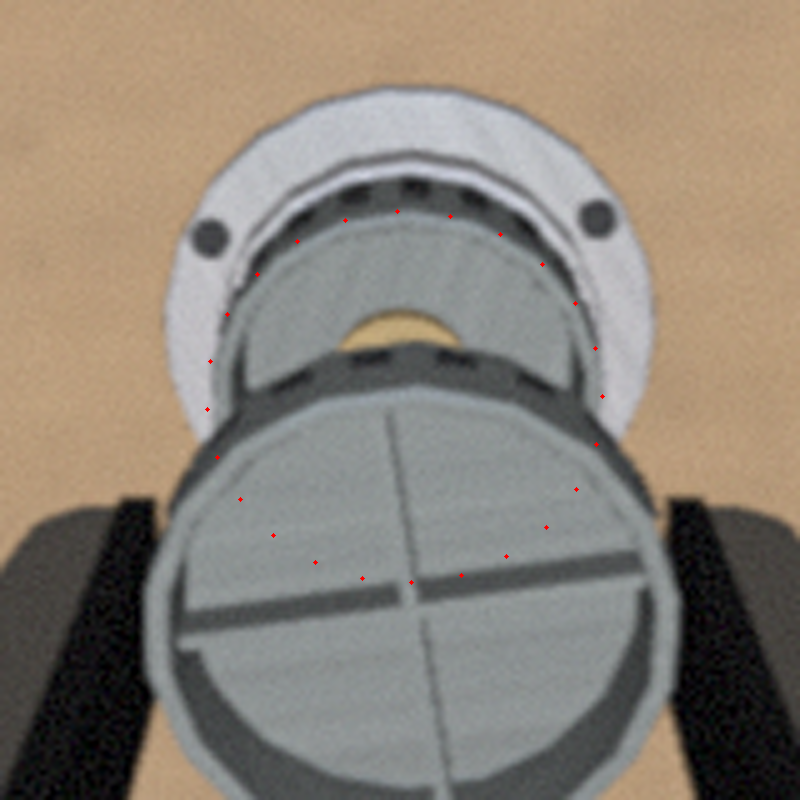

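View pics/w19b.png

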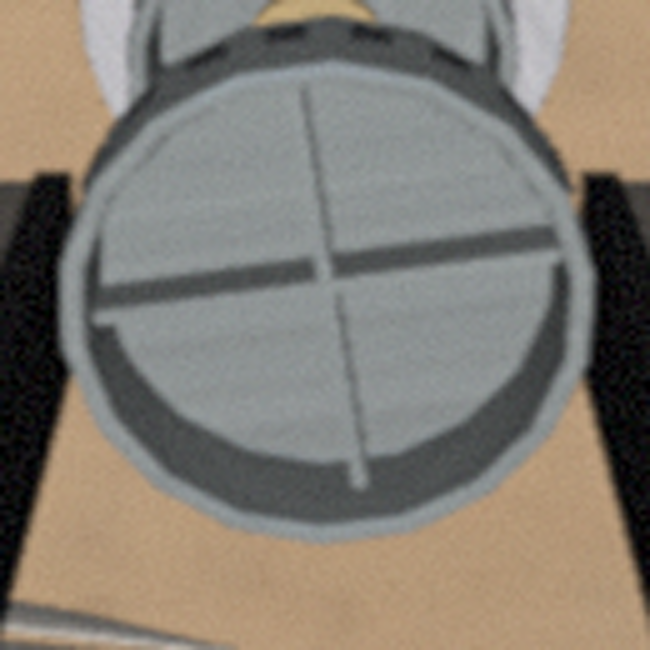

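```bash
python3 - <<'E'
from h import *
s=env.get_state(); c=optics.camera("wrist"); T=wristT(s,c)
pts=[(255+u/5-.5,250+v/5-.5) for u,v in [(60,295),(596,290),(330,62),(330,540)]]
b,r=fitc(c,T,pts,.1047,.027,[.45,.29]); print(b,r)
pts=[(238+u/5-.5,185+v/5-.5) for u,v in [(214,395),(602,385),(408,211)]]
d,r=fitc(c,T,pts,.037,.027,[.45,.29]); print(d,r)
A=toolT(s)[:3,:3]
print("basket rel tcp in tool", A.T@np.r_[b-s['tool_pos'][:2],0],"shift",A.T@np.r_[d-b,0])
E
```

```text
[0.45483362 0.29080126] [-0.0003 -0.0002 -0.0005 -0.0005]
[0.45417731 0.29097917] [-0.0005 -0.0005  0.0001]
basket rel tcp in tool [-2.92586357e-08  2.60497769e-04  1.44827237e-03] shift [ 6.92338008e-08 -3.58765701e-04 -5.77656342e-04]
```

```bash

python3 -m crank '[[0.015,0,-0.0005,0,0,0,0.5],[0.03,0,-0.0005,0,0,0,0.5],[0.042,0,-0.0005,0,0,0,0.5],[0.046,0,-0.0005,0,0,0,0.5],[0.05,0,-0.0005,0,0,0,0.5],[0.052,0,-0.0005,0,0,0,0.5],[0.052,0,-0.0005,0,0,0,0.5],[0.052,0,-0.0005,0,0,0,0.5]]'
python3 - <<'E'
from h import *
S=optics.camera("side"); crop(S["pixels"],352,295,50,"b20"); 
E
```

```text
clock: 17.55
tool_pos: [0.4536, 0.2932, 0.0632]
tool_rot: [0.282, 0.648, -0.281, 0.649]
force: [0.6, -0.0, 0.4]
width: 0.0532
```

View pics/b20.png

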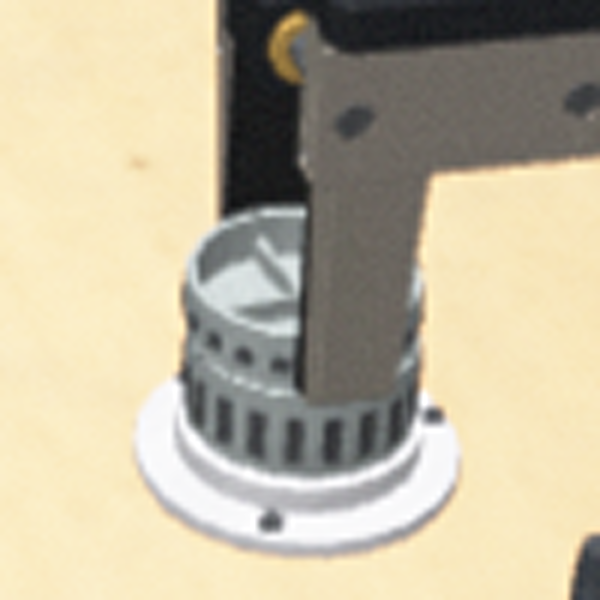

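```bash

python3 -m crank '[[0.001,0,0,0,0,0,0.5],[0.001,0,0,0,0,0,0.5],[0.001,0,0,0,0,0,0.5]]'
```

```text
clock: 17.85
tool_pos: [0.4533, 0.2931, 0.0618]
tool_rot: [0.282, 0.649, -0.281, 0.649]
force: [0.1, 0.8, -0.7]
width: 0.0531
```

```bash

python3 -m crank '[[0,0,0,0,0,0,0.6],[0,0,0,0,0,0,0.75],[0,0,0,0,0,0,0.9],[0,0,0,0,0,0,1],[0,0,0,0,0,0,1],[-0.02,0,0,0,0,0,1],[-0.05,0,0,0,0,0,1],[-0.09,0,0,0,0,0,1],[-0.09,0,0,0,0,0,1],[-0.09,0,0,0,0,0,1]]'
python3 - <<'E'
from h import *
S=optics.camera("side"); crop(S["pixels"],352,295,50,"b21"); 
s,c,T=look("w21",[.4542,.2910,.052],.027,h=70,f=5)
save("w21f",c["pixels"])
E
```

```text
clock: 18.68
tool_pos: [0.4552, 0.2938, 0.1546]
tool_rot: [0.283, 0.647, -0.28, 0.65]
force: [-0.1, -0.4, -0.5]
width: 0.0922
proj [320.53975992 255.97455981] off (250, 185) tcp [0.4537 0.2932 0.1523] tilt [ 1.7e-03  6.0e-04 -1.0e+00]
```

View pics/b21.png

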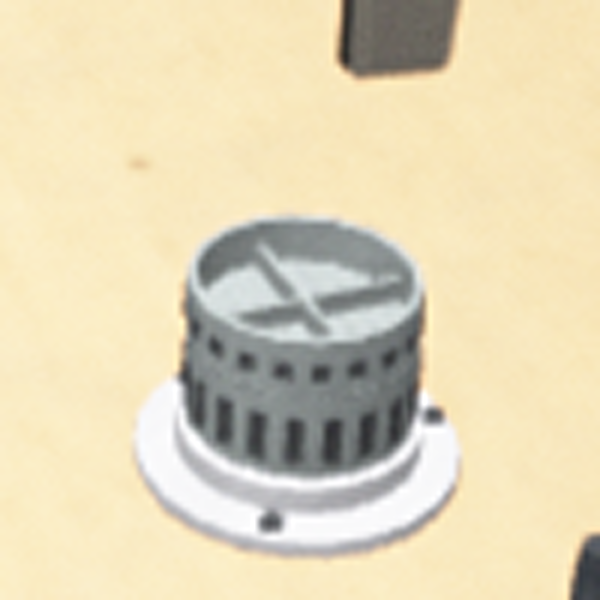

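View pics/w21.png

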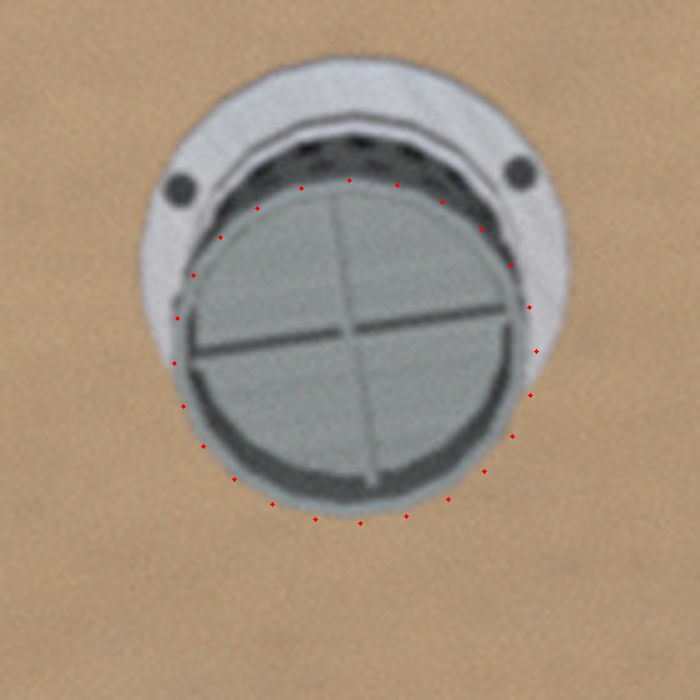

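View pics/w21f.png

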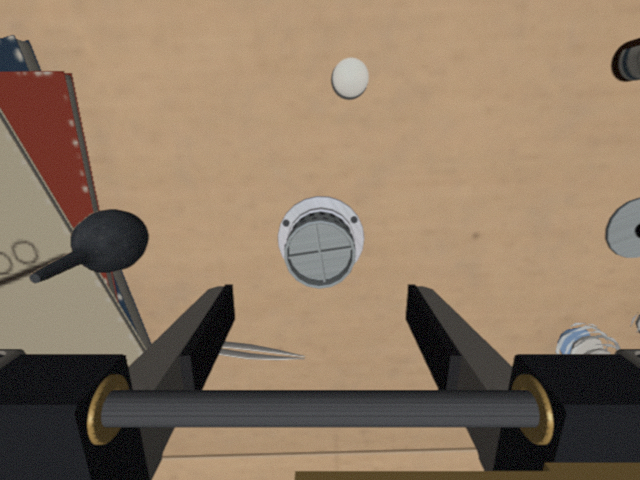

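```bash

python3 -m crank '[[0,0.001,0.03,0,0,0,0.9],[0,0.003,0.065,0,0,0,0.8],[0,0.004,0.1,0,0,0,0.7],[0,0.005,0.135,0,0,0,0.6],[0,0.006,0.17,0,0,0,0.5],[0,0.007,0.205,0,0,0,0.5],[0,0.008,0.24,0,0,0,0.5],[0,0.009,0.27,0,0,0,0.5],[0,0.009,0.27,0,0,0,0.5],[0,0.009,0.27,0,0,0,0.5]]' && python3 -m crank '[[0.02,0,0,0,0,0,0.5],[0.02,0,0,0,0,0,0.5],[0.02,0,0,0,0,0,0.5]]'
python3 - <<'E'
from h import *
s,c,T=look("w22",[.6448,.1025,.025],.008,h=50,f=6)
save("w22f",c["pixels"])
E
```

```text
clock: 19.62
tool_pos: [0.6436, 0.1007, 0.1491]
tool_rot: [0.282, 0.65, -0.283, 0.647]
force: [-0.7, -0.2, 0.2]
width: 0.0461
clock: 19.87
tool_pos: [0.6416, 0.103, 0.1292]
tool_rot: [0.28, 0.651, -0.282, 0.647]
force: [-0.3, 0.4, 0.4]
width: 0.0462
proj [321.98949004 249.80196314] off (271, 199) tcp [0.6416 0.103  0.1292] tilt [-5.6e-03  4.0e-04 -1.0e+00]
```

View pics/w22.png

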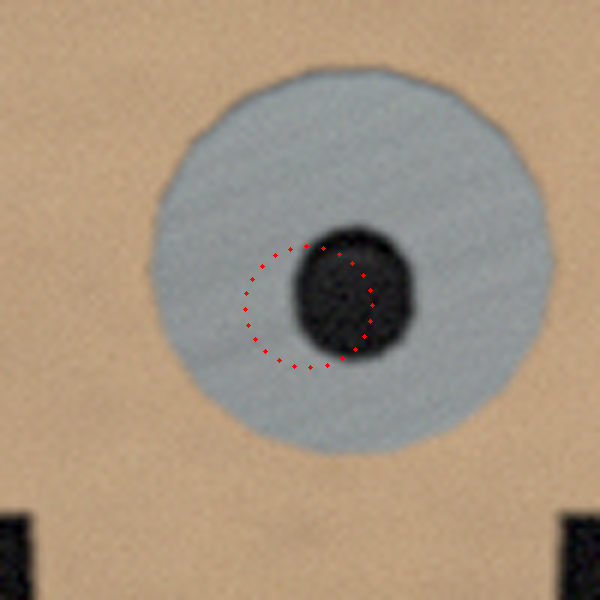

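View pics/w22f.png

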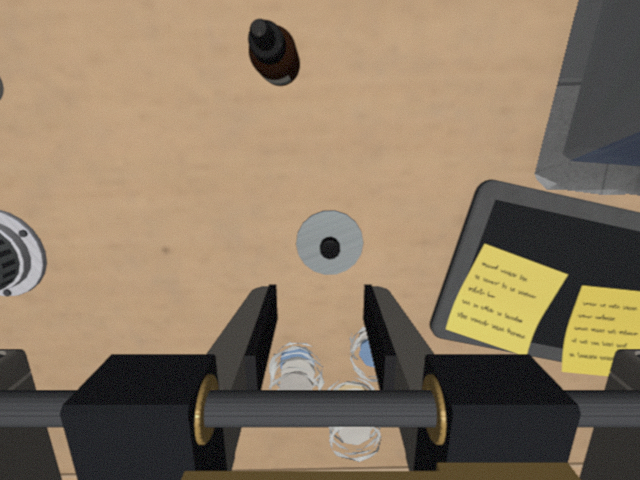

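```bash

python3 -m crank '[[0,0,0.004,0,0,0,0.5],[0,0,0.004,0,0,0,0.5],[0,0,0.004,0,0,0,0.5]]'
python3 - <<'E'
from h import *
s,c,T=look("w23",[.650,.0995,.025],.008,h=50,f=6)
im=c["pixels"]; g=cv2.cvtColor(im,cv2.COLOR_RGB2GRAY)
# knob dark blob and plate (bluish grey) blob
u=proj(c,[.65,.0995,.02],T).astype(int)
def comp(m):
    n,l,st,ce=cv2.connectedComponentsWithStats(m.astype(np.uint8)); 
    k=min((i for i in range(1,n) if st[i,4]>150),key=lambda i:np.hypot(*(ce[i]-u))); return st[k],ce[k],l==k
i16=im.astype(int)
st,ce,m=comp(g<70); print("knob",st,ce)
st2,ce2,m2=comp((i16[:,:,0]-i16[:,:,2]<15)&(g>=90)|m); print("plate",st2,ce2)
cs,_=cv2.findContours(m2.astype(np.uint8),cv2.RETR_EXTERNAL,cv2.CHAIN_APPROX_NONE)
p=max(cs,key=len)[:,0,:].astype(float); b,r=fitc(c,T,p,.009,.027,[.65,.1]); print("plate c",b,abs(r).max())
print("knob c @.018",onz(c,ce,.018,T))
A=toolT(s); print(A[:3,:3].T@np.r_[b-s['tool_pos'][:2],0])
E
```

```text
clock: 20.17
tool_pos: [0.6474, 0.0991, 0.1325]
tool_rot: [0.282, 0.648, -0.281, 0.649]
force: [-0.3, -0.0, 0.7]
width: 0.0456
proj [319.89999677 248.76748699] off (269, 198) tcp [0.6474 0.0991 0.1325] tilt [ 0.0014 -0.     -1.    ]
knob [311 238  19  22 326] [319.73006135 248.8006135 ]
plate [ 287  212   66   63 3182] [319.72155877 243.39157762]
plate c [0.64896602 0.09868699] 0.0017
knob c @.018 [0.64826688 0.09804495 0.018     ]
[2.26208627e-06 8.87121332e-04 1.39361533e-03]
```

View pics/w23.png

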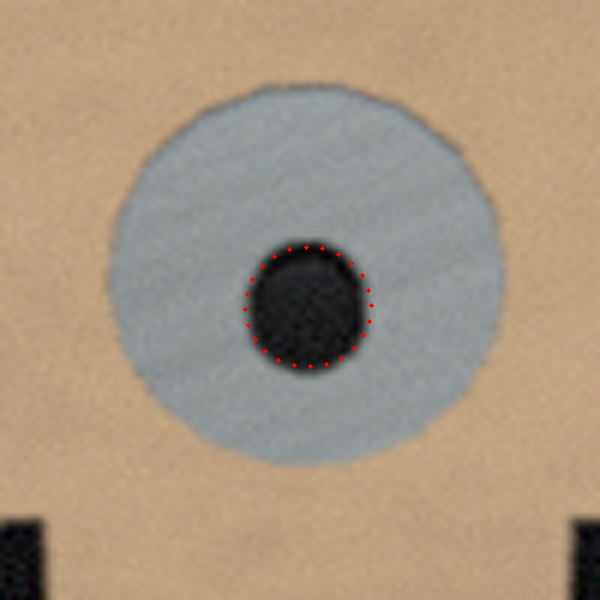

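```bash

python3 -m crank '[[0.03,0.001,0,0,0,0,0.5],[0.06,0.001,0,0,0,0,0.5],[0.085,0.001,0,0,0,0,0.5],[0.093,0.001,0,0,0,0,0.5],[0.093,0.001,0,0,0,0,0.5],[0.093,0.001,0,0,0,0,0.5],[0.093,0.001,0,0,0,0,0.5]]'
python3 - <<'E'
from h import *
s,c,T=look("w24",[.650,.0995,.025],.008,h=50,f=6)
save("w24f",c["pixels"])
E
```

```text
clock: 20.8
tool_pos: [0.6494, 0.0997, 0.041]
tool_rot: [0.282, 0.647, -0.281, 0.65]
force: [-0.2, -0.6, 0.4]
width: 0.0461
proj [318.26013341 306.11565738] off (268, 256) tcp [0.6494 0.0997 0.041 ] tilt [ 3.9e-03 -1.0e-04 -1.0e+00]
```

View pics/w24f.png

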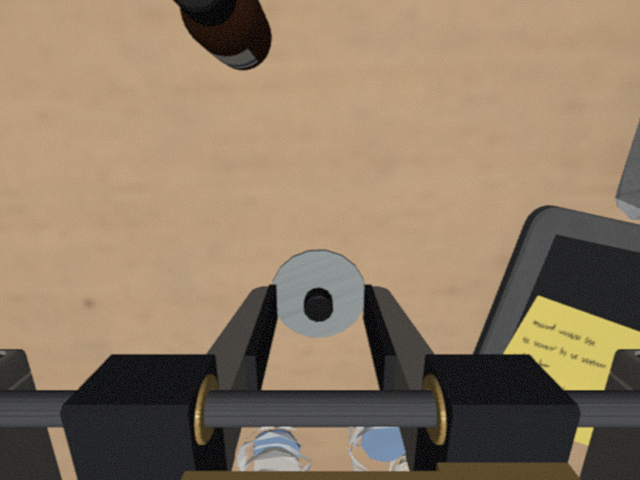

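```bash

python3 -m crank '[[0.005,0,0,0,0,0,0.5],[0.005,0,0,0,0,0,0.5],[0.005,0,0,0,0,0,0.5]]'
```

```text
clock: 21.1
tool_pos: [0.6477, 0.0997, 0.0339]
tool_rot: [0.282, 0.649, -0.282, 0.649]
force: [-0.1, 0.3, 0.3]
width: 0.0457
```

```bash

python3 -m crank '[[0,0,0,0,0,0,0.35],[0,0,0,0,0,0,0.2],[0,0,0,0,0,0,0.1],[0,0,0,0,0,0,0.1],[0,0,0,0,0,0,0.1],[0,0,0,0,0,0,0.1],[0,0,0,0,0,0,0.1]]' 20
python3 - <<'E'
from h import *
s,c,T=look("w25",[.650,.0995,.025],.008,h=50,f=6)
save("w25f",c["pixels"])
E
```

```text
clock: 21.68
tool_pos: [0.6477, 0.0997, 0.0336]
tool_rot: [0.282, 0.649, -0.282, 0.649]
force: [0.2, -0.7, -0.1]
width: 0.0146
proj [320.75043038 310.69289992] off (270, 260) tcp [0.6477 0.0997 0.0336] tilt [ 1.e-04 -0.e+00 -1.e+00]
```

View pics/w25f.png

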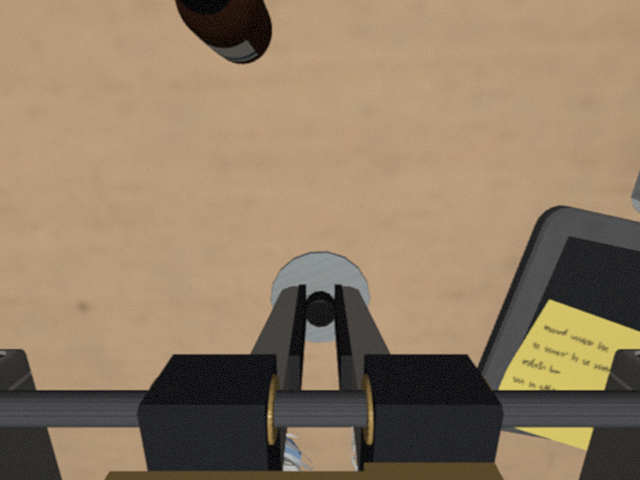

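```bash

python3 -m crank '[[-0.025,0,0,0,0,0,0.1],[-0.055,0,0,0,0,0,0.1],[-0.085,-0.001,-0.01,0,0,0,0.1],[-0.105,-0.002,-0.035,0,0,0,0.1],[-0.105,-0.003,-0.07,0,0,0,0.1],[-0.105,-0.004,-0.105,0,0,0,0.1],[-0.105,-0.005,-0.14,0,0,0,0.1],[-0.105,-0.006,-0.175,0,0,0,0.1],[-0.105,-0.008,-0.21,0,0,0,0.1],[-0.105,-0.009,-0.24,0,0,0,0.1]]' && python3 -m crank '[[0,-0.001,-0.02,0,0,0,0.1],[0,-0.001,-0.033,0,0,0,0.1],[0,-0.001,-0.033,0,0,0,0.1],[0,-0.001,-0.033,0,0,0,0.1],[0,-0.001,-0.033,0,0,0,0.1],[0,-0.001,-0.033,0,0,0,0.1]]'
python3 - <<'E'
from h import *
s,c,T=look("w26",[.4542,.2910,.052],.027,h=80,f=5)
save("w26f",c["pixels"]); S=optics.camera("side"); crop(S["pixels"],352,275,55,"b26")
E
```

```text
clock: 22.57
tool_pos: [0.4751, 0.2701, 0.1385]
tool_rot: [0.281, 0.649, -0.281, 0.648]
force: [-0.8, -0.2, -0.4]
width: 0.0148
clock: 23.07
tool_pos: [0.455, 0.2914, 0.1387]
tool_rot: [0.282, 0.648, -0.282, 0.649]
force: [-0.2, -0.2, -0.9]
width: 0.0148
proj [317.56537097 261.72225529] off (237, 181) tcp [0.455  0.2914 0.1387] tilt [ 5.e-04 -1.e-04 -1.e+00]
```

View pics/w26.png

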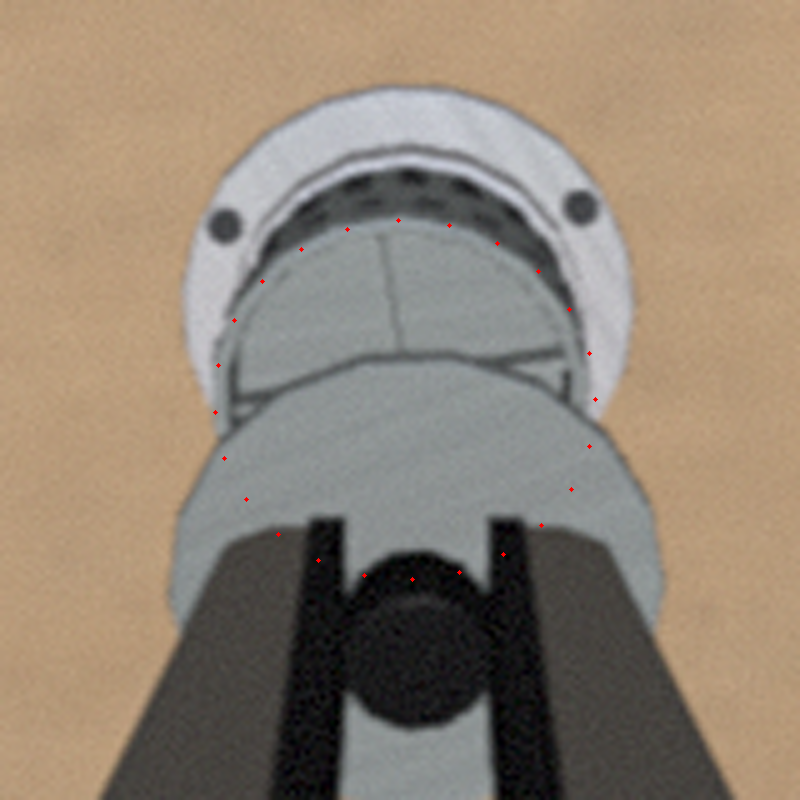

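View pics/b26.png

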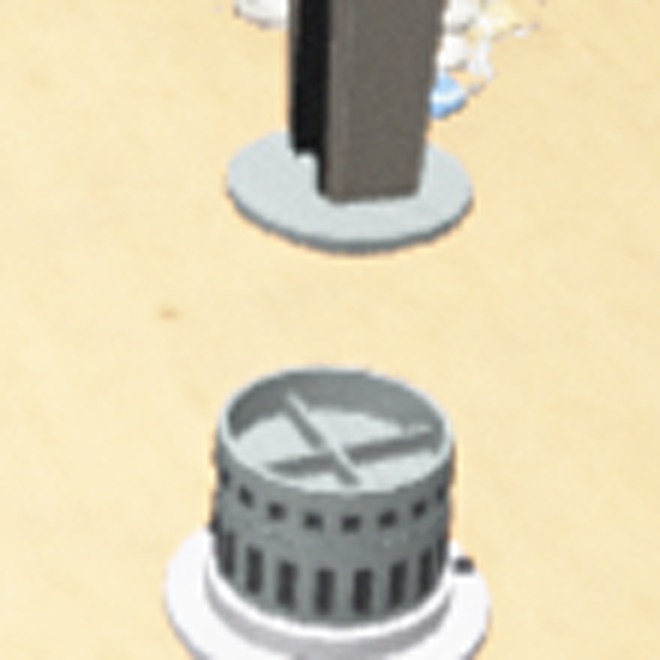

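```bash
python3 - <<'E'
from h import *
s=env.get_state(); c=optics.camera("wrist"); T=wristT(s,c)
f=lambda P:[(237+u/5-.5,181+v/5-.5) for u,v in P]
b,r=fitc(c,T,f([(168,590),(663,590),(417,355),(182,500),(650,500)]),.1141,.027,[.45,.29]); print(b,r)
d,r=fitc(c,T,f([(214,390),(586,385),(400,218)]),.052,.027,[.45,.29]); print(d,r)
A=toolT(s)[:3,:3]
print("lid rel tcp", A.T@np.r_[b-s['tool_pos'][:2],0],"shift",A.T@np.r_[d-b,0], s['tool_pos'])
E
```

```text
[0.45569109 0.29074286] [-0.0003 -0.0004 -0.      0.      0.0001]
[0.45362407 0.2918102 ] [-0.0006 -0.0006  0.0001]
lid rel tcp [1.96640916e-07 2.16349759e-04 1.21868254e-03] shift [-3.40104190e-07 -7.84353957e-04 -2.19011234e-03] [0.45470191 0.29148685 0.13858628]
```

```bash

python3 -m crank '[[0.015,-0.0005,-0.002,0,0,0,0.1],[0.03,-0.0005,-0.002,0,0,0,0.1],[0.044,-0.0005,-0.002,0,0,0,0.1],[0.05,-0.0005,-0.002,0,0,0,0.1],[0.054,-0.0005,-0.002,0,0,0,0.1],[0.057,-0.0005,-0.002,0,0,0,0.1],[0.058,-0.0005,-0.002,0,0,0,0.1],[0.058,-0.0005,-0.002,0,0,0,0.1],[0.058,-0.0005,-0.002,0,0,0,0.1]]'
python3 - <<'E'
from h import *
S=optics.camera("side"); crop(S["pixels"],352,290,50,"b27"); 
E
```

```text
clock: 23.97
tool_pos: [0.4527, 0.2936, 0.0813]
tool_rot: [0.282, 0.648, -0.281, 0.649]
force: [-0.0, 0.6, -0.4]
width: 0.0146
```

View pics/b27.png

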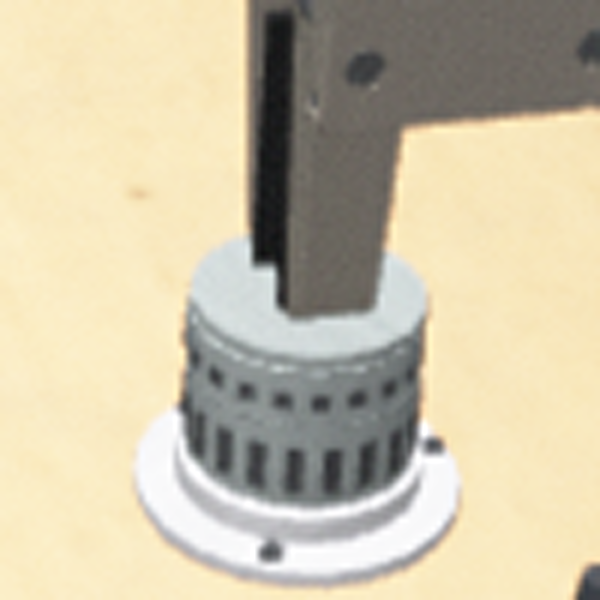

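Lid appears home (no gap). Release, opening only partly, then lift straight up.

```bash

python3 -m crank '[[0.0005,0,0,0,0,0,0.1],[0.0005,0,0,0,0,0,0.2],[0.0005,0,0,0,0,0,0.35],[0,0,0,0,0,0,0.5],[0,0,0,0,0,0,0.5],[-0.02,0,0,0,0,0,0.5],[-0.05,0,0,0,0,0,0.5],[-0.09,0,0,0,0,0,0.5],[-0.09,0,0,0,0,0,0.5],[-0.09,0,0,0,0,0,0.5]]'
python3 - <<'E'
from h import *
S=optics.camera("side"); crop(S["pixels"],352,290,50,"b28"); save("s28",S["pixels"])
s,c,T=look("w28",[.4538,.2915,.056],.027,h=70,f=5)
E
```

```text
clock: 24.85
tool_pos: [0.4541, 0.2941, 0.1736]
tool_rot: [0.283, 0.647, -0.28, 0.65]
force: [0.8, 0.2, 0.1]
width: 0.0459
proj [320.97686299 249.16638683] off (250, 179) tcp [0.4526 0.2936 0.1713] tilt [ 1.8e-03  6.0e-04 -1.0e+00]
```

View pics/b28.png

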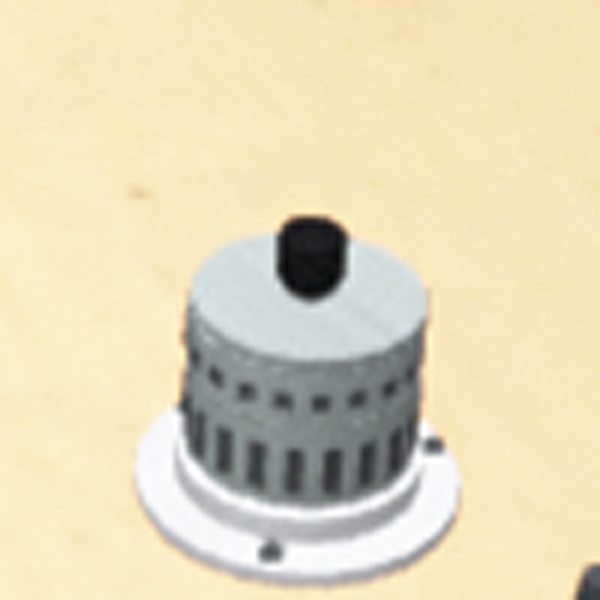

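View pics/w28.png

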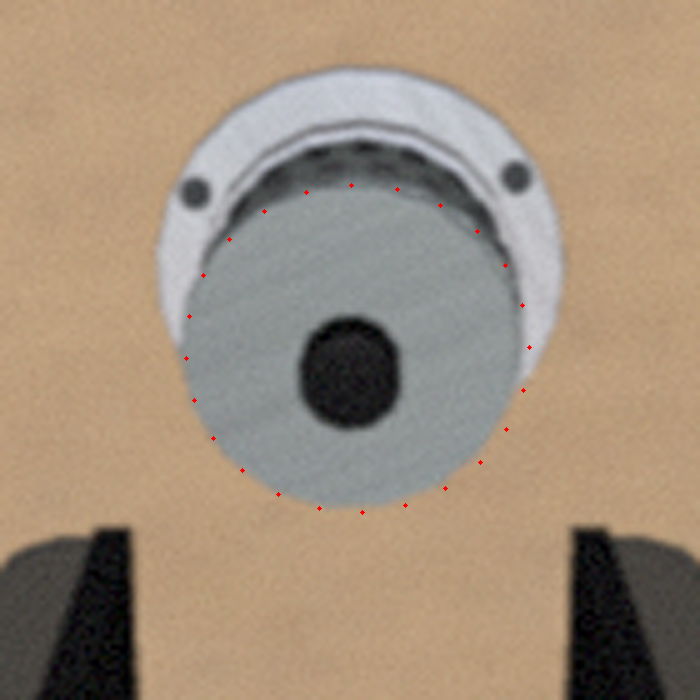

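View pics/s28.png

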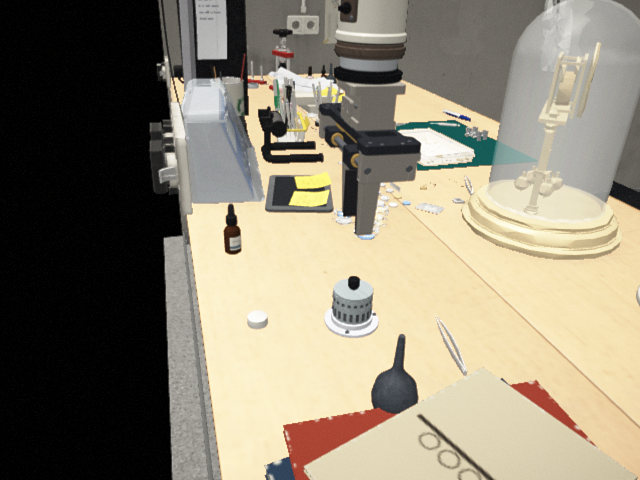

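```bash
python3 -m crank '[[-0.01,0,0,0,0,0,0.5],[-0.01,0,0,0,0,0,0.5],[-0.01,0,0,0,0,0,0.5],[-0.01,0,0,0,0,0,0.5]]'
python3 - <<'E'
from h import *
c=optics.camera("side"); im=c["pixels"].copy(); k=cv2.resize(im[240:340,302:402],None,fx=6,fy=6,interpolation=cv2.INTER_CUBIC)
for z,r,x in [(.006,.038,0),(.056,.027,0),(.072,.008,0),(.052,.027,0)]:
    for a in np.linspace(0,2*np.pi,40):
        q=(proj(c,[.4538+r*np.cos(a),.2915+r*np.sin(a),z])-[302,240]+.5)*6; cv2.circle(k,(int(q[0]),int(q[1])),2,(255,0,0),-1)
save("b29",k)
E
```

```text
clock: 25.28
tool_pos: [0.4519, 0.2933, 0.1801]
tool_rot: [0.281, 0.649, -0.282, 0.648]
force: [-0.2, 0.4, -0.4]
width: 0.0461
```

View pics/b29.png

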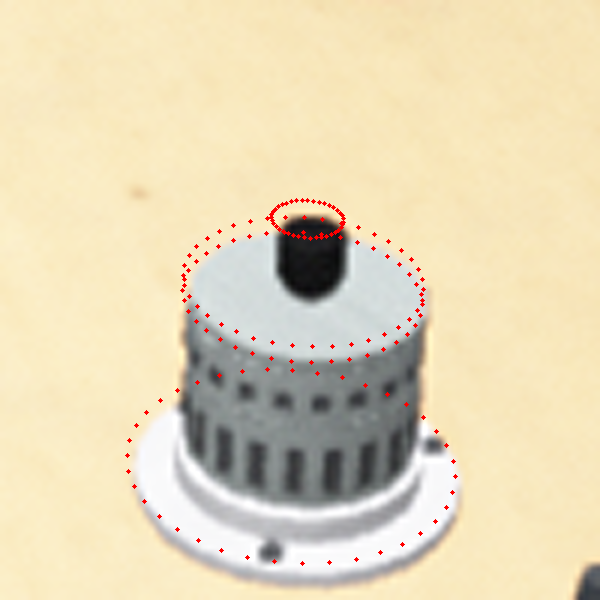

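```bash
python3 -c "
from workcell import env
print(env.job_done())"
```

```text
the job is handed in; nothing more can be done
None
```

The carrier is loaded and the job was handed in at about 25 s of the 112 s allowed; the hand-in reported no verdict. In order, I seated the deep basket in the carrier, dropped the barrel in from just above its rim, stacked the divided basket on top, and closed it with the lid.

**Seating:** The last side and wrist pictures show the stack level, with no visible gaps. The pieces look lined up to within about 1–2 mm. The barrel lay flat and centred when I last saw it, before the divided basket covered it.

**Released and clear:** The gripper is open and about 10 cm above the stack. The white nylon die and the oil bottle look unmoved.

**One disagreement:** In the side camera, my projected model sat about 2 pixels (roughly 2 mm) off the picture. It was off by nearly the same amount at the flange, lid and knob, so I put it down to calibration, not a piece sitting high.

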